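Set out the oil testers in the presentation tray

ROBOT

A 6-joint arm with a two-finger parallel gripper is mounted at the origin on the work surface. World frame = base frame: x ahead of the robot, y to its left, z up, the work surface at z = 0. Lengths are in m, angles in degrees, forces in N, time in s.
With the tool pointing down it reaches from about 0.25 to 0.725 m from the base axis. Payload 9.7 kg.
Tool frame: the origin (TCP) lies at the centre of the arm's flange, where the gripper is bolted on; the fingertips stand 173 mm ahead of it and the grasp point (between the pads) lies bot.grip_depth ahead of it (bot.grip_depth is the distance from the TCP to the grasp point, in m); z points along the fingers, y is the direction in which the jaws open and shut (so a half turn about z gives the same grasp; the last joint's range is limited). The gripper opens to 85 mm and grips with 20 to 120 N. Pads are 22 mm wide; open, the fingers measure 114 mm over their backs; the gripper's body (76 mm by 85 mm) begins 54 mm behind the grasp point. The pads swing forward as they close: fully open they stand 13 mm farther back than shut.
Start: joints at [65.088, 4.979, 10.078, 95.1, 0, 90], TCP at [0.232, 0.499, 0.405] pointing down, gripper open.
Joint ranges: [-179.16, 179.16], [-48.56, 103.87], [-65.8, 70.77], [-126.05, 130.52], [-82.76, 87.17], [-180, 180]. Speed limits (degrees/s): [127.2, 127.2, 147.25, 180, 180, 180].

INTERFACE

Orientations are given as [roll, pitch, yaw] about the fixed x, y, z axes, in that order (R = Rz(yaw) Ry(pitch) Rx(roll)).
In Python, from workcell import status, viewer, bot gives the robot as it stands. The module is installed in compiled form; this text tells all that it offers.
- The arm moves only by the tool move_arm, never from a script. Its argument "commands" is a list of rows, each an object with "claw": the gripper's target within -1 to 1 (fully open at 1, half-way at 0, shut at -1); "travel": the shift along the tool's x, y, z in cm, a list of three; "turn": the turn about the tool's z in degrees. A call has 1 to 5 rows; each row shifts and turns the commanded pose from where the row before left it, along the tool's axes as they then stand; what a row does not reach is not made up. A row lasts 1/12 s, in which the tool goes at most 41.7 mm and 7.16 degrees, less where a joint would pass 70% of its speed; a pose out of reach is approached as far as the arm can. A call is refused whole if a number of a shift passes 4.17 or a number of a turn 7.16, either way. A call with a gripper value outside its range is refused whole. The fingers move at their own pace and stop on an object; "squeeze" is the grip in N (left out, the last holds). Time passes only in rows, so rows that do not move let the fingers close. It gives the time, the measured TCP pose, the force and the opening at its end, in the units of the state.
- status.get_obs(): the state, without advancing time (a new reading comes with each control period).
- viewer.camera(name): name is "scene" or "top" or "wrist"; returns the picture (400x640x3 uint8, blue, green, red); there is no depth.
- viewer.camera_params(name): a dict with "camera_matrix" (3x3 intrinsics, pixels), "xyz" and "rotation" of the camera in the world. Camera axes: x right, y up, looking along -z (the intrinsics and any distortion apply to the point x, -y, -z); pixel columns grow to the right and rows downward; lengths in m; the calibration is good to about 2 mm. A picture is of the moment at which its call begins: read the wrist's pose just before it. camera_params takes no time and is no camera call; for the wrist camera it gives the pose at the moment of the call.
- bot.job_done(): hands the job in, once; it reports no verdict.
The state is a dict: "time": time; "q": joint angles; "qd": joint speeds; "joint_efforts": joint torques, N m; "ee_pos": TCP position; "tcp_rot": TCP orientation; "wrist_force": force on the tool from outside, world axes, zero at the start; "torque": the same for the moment, N m; "opening": finger opening in m.
Only numpy, scipy, OpenCV 4.12 (cv2) and the standard library are available. Lean on these libraries where they do the work, as an engineer would, in place of code of your own. Each camera call takes 0.05 s, during which the arm holds its last target.

TASK

Make up the tester tray for the visitors: put the three amber dropper bottles (the ones with a slim rubber bulb on top) upright in the tray's round wells, the smallest bottle in the smallest well, the middle one in the middle-sized well and the largest in the largest, standing on the well's floor. They are glass, so set them down rather than dropping them, and never knock one over or lay it on its side. The flat screw-capped refill bottles do not belong: leave them standing where they are on the desk.

Things in the scene. Friction and masses are not known exactly. Their poses are not given: they have to be found in the camera images.
- dropper_small_mid (a point): The small dropper bottle, loose, standing upright on the desk: round amber glass 26 mm in diameter and 40 mm tall (its top 6 mm slopes in to the neck), then a narrow black collar 17 mm across and a slim rubber bulb about 11 mm across on top; 62 mm tall in all. This point is on its axis, half-way up (31 mm above its foot), where the straight glass can be gripped from above. z is its axis, pointing up.
- dropper_medium_mid (a point): The medium dropper bottle, loose, standing upright on the desk: round amber glass 36 mm in diameter and 46 mm tall (its top 6 mm slopes in to the neck), then a narrow black collar 17 mm across and a slim rubber bulb about 11 mm across on top; 70 mm tall in all. This point is on its axis, half-way up (35 mm above its foot), where the straight glass can be gripped from above. z is its axis, pointing up.
- dropper_large_mid (a point): The large dropper bottle, loose, standing upright on the desk: round amber glass 48 mm in diameter and 54 mm tall (its top 6 mm slopes in to the neck), then a narrow black collar 17 mm across and a slim rubber bulb about 11 mm across on top; 80 mm tall in all. This point is on its axis, half-way up (40 mm above its foot), where the straight glass can be gripped from above. z is its axis, pointing up.
- refill_small_mid (a point): The small refill bottle, a look-alike that stays where it is: the same round amber glass (26 mm diameter, 40 mm tall) but closed with a broad flat black screw cap 23 mm across and 14 mm thick, no bulb; 54 mm tall in all. This point is on its axis half-way up.
- refill_medium_mid (a point): The medium refill bottle, a look-alike that stays where it is: the same round amber glass (36 mm diameter, 46 mm tall) but closed with a broad flat black screw cap 32 mm across and 14 mm thick, no bulb; 60 mm tall in all. This point is on its axis half-way up.
- refill_large_mid (a point): The large refill bottle, a look-alike that stays where it is: the same round amber glass (48 mm diameter, 54 mm tall) but closed with a broad flat black screw cap 42 mm across and 14 mm thick, no bulb; 68 mm tall in all. This point is on its axis half-way up.
- well_small (a point): The small well: centre of the floor of a round well 42 mm wide, 14 mm deep, lined with pale felt, in a dark wooden block 84 x 84 x 20 mm. Three such blocks, alike but for the well, stand in a row 90 mm apart, fixed in one fixed steel tray (122 x 296 mm, rim 12 mm high). Well floor 10 mm above the desk, block top 24 mm. y runs along the row, x across it, z up; yaw is the tray's.
- well_medium (a point): The medium well: centre of the floor of a round well 52 mm wide, 14 mm deep, lined with pale felt, in a dark wooden block 84 x 84 x 20 mm. Three such blocks, alike but for the well, stand in a row 90 mm apart, fixed in one fixed steel tray (122 x 296 mm, rim 12 mm high). Well floor 10 mm above the desk, block top 24 mm. y runs along the row, x across it, z up; yaw is the tray's.
- well_large (a point): The large well: centre of the floor of a round well 64 mm wide, 14 mm deep, lined with pale felt, in a dark wooden block 84 x 84 x 20 mm. Three such blocks, alike but for the well, stand in a row 90 mm apart, fixed in one fixed steel tray (122 x 296 mm, rim 12 mm high). Well floor 10 mm above the desk, block top 24 mm. y runs along the row, x across it, z up; yaw is the tray's.

How it is judged (in metres and radians):
At the end, for the whole second after the job is handed in: Each dropper bottle stands upright (within 0.12 rad) and at rest on the floor of the well of its own size: axis within 11.5 mm of the well's centre, height within -5/+4 mm of standing on the floor. Each refill stands upright within 20 mm of where it started (horizontal distance between dropper_small_mid and well_small below 0.0115 m and z of dropper_small_mid in the frame of well_small between 0.026 and 0.035 m and angle between each of dropper_small_mid, dropper_medium_mid, dropper_large_mid, refill_small_mid, refill_medium_mid, refill_large_mid's own z axis and vertical below 0.12 rad and linear speed of each of dropper_small, dropper_medium, dropper_large below 0.02 m/s and angular speed of each of dropper_small, dropper_medium, dropper_large below 0.2 rad/s and horizontal distance between dropper_medium_mid and well_medium below 0.0115 m and z of dropper_medium_mid in the frame of well_medium between 0.03 and 0.039 m and horizontal distance between dropper_large_mid and well_large below 0.0115 m and z of dropper_large_mid in the frame of well_large between 0.035 and 0.044 m and distance of each of refill_small_mid, refill_medium_mid, refill_large_mid from where it was at the start of the episode below 0.02 m); the robot touches nothing.
It fails at once if a screw-cap refill bottle is shifted by more than 20 mm or knocked over (distance of any of refill_small_mid, refill_medium_mid, refill_large_mid from where it was at the start of the episode above 0.02 m or angle between any of refill_small_mid, refill_medium_mid, refill_large_mid's own z axis and vertical above 0.35 rad).
It fails at once if a dropper bottle is knocked over or laid down (angle between any of dropper_small_mid, dropper_medium_mid, dropper_large_mid's own z axis and vertical above 0.8 rad).
It fails at once if a dropper bottle is dropped into its well from more than about 3 cm instead of being set down (it comes down at over 0.6 m/s) ((horizontal distance between dropper_small_mid and well_small below 0.015 m and z of dropper_small_mid in the frame of well_small below 0.061 m and linear speed of dropper_small above 0.6 m/s) or (horizontal distance between dropper_medium_mid and well_medium below 0.015 m and z of dropper_medium_mid in the frame of well_medium below 0.065 m and linear speed of dropper_medium above 0.6 m/s) or (horizontal distance between dropper_large_mid and well_large below 0.015 m and z of dropper_large_mid in the frame of well_large below 0.07 m and linear speed of dropper_large above 0.6 m/s)).
It also fails if it takes over 77 s, if anything falls off the work surface, if the arm or the gripper's body presses on something with over 40 N, if the wrist force passes 120 N, or if a joint passes its speed limit or range.

## Working session

There is one attempt and no reset: what is moved stays moved. The work goes in short steps, Python scripts to look and compute and a tool call to move; the robot and the scene stay as the last step left them, time stands still between calls to the robot, and variables do not carry over. Pictures are saved under pics/ and viewed, and the job is handed in when it is done.

Besides the shell and the picture viewer there is one more tool, called as name(argument=value, ...) on one line, values as JSON. move_arm: Moves the arm, as the interface text tells. Its arguments: {"type":"object","properties":{"commands":{"type":"array"},"squeeze":{"type":"number"}},"required":["commands"]}

```bash
mkdir -p pics; python3 - <<'E'
from workcell import status, viewer, bot
import cv2
print(status.get_obs(), bot.grip_depth)
for n in ("scene","top","wrist"):
    p=viewer.camera_params(n); print(n,p)
    cv2.imwrite(f"pics/{n}0.png",viewer.camera(n))
E
```

```text
{'time': 0.0, 'q': array([ 6.50891853e+01,  5.01275247e+00,  1.00363641e+01,  9.51002124e+01,
       -4.40779210e-04,  8.99995668e+01]), 'qd': array([-0.12979839,  0.07555852, -0.08334492, -0.01698516, -0.11617325,
       -0.03885233]), 'joint_efforts': array([ 5.94907324e-04, -5.20390248e+01,  4.64797390e+01,  1.62436691e-02,
       -1.36020995e-05, -3.76036098e-06]), 'ee_pos': array([0.23166933, 0.49884023, 0.40398417]), 'tcp_rot': array([-1.79923399e+02,  4.40199697e-04,  1.55089619e+02]), 'wrist_force': array([ 0.56238404,  0.44913911, -0.06170745]), 'torque': array([0.01835232, 0.00899173, 0.0189308 ]), 'opening': 0.08509457169758845} 0.1547
scene {'camera_matrix': array([[499.53617422,   0.        , 317.7125044 ],
       [  0.        , 499.53617422, 199.66626684],
       [  0.        ,   0.        ,   1.        ]]), 'xyz': array([1.15643388, 0.48245789, 0.69434379]), 'rotation': array([ 52.61447528,  -0.44531614, 128.7147012 ])}
top {'camera_matrix': array([[487.53565362,   0.        , 318.71958858],
       [  0.        , 487.53565362, 192.91791546],
       [  0.        ,   0.        ,   1.        ]]), 'xyz': array([ 0.36112105, -0.01505375,  1.26112135]), 'rotation': array([ 8.39556947e+00,  3.46842862e-03, -8.97175666e+01])}
wrist {'camera_matrix': array([[355.6719963 ,   0.        , 325.34467928],
       [  0.        , 355.6719963 , 200.69634367],
       [  0.        ,   0.        ,   1.        ]]), 'xyz': array([0.16389081, 0.53029982, 0.37288703]), 'rotation': array([-1.72374125e+01,  5.63442214e-02,  6.51125648e+01])}
```

View pics/scene0.png

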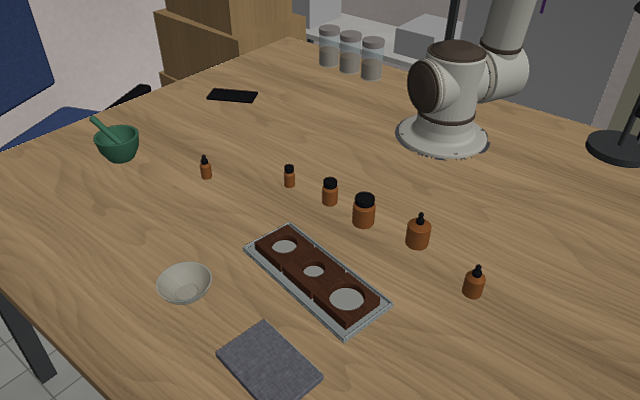

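View pics/top0.png

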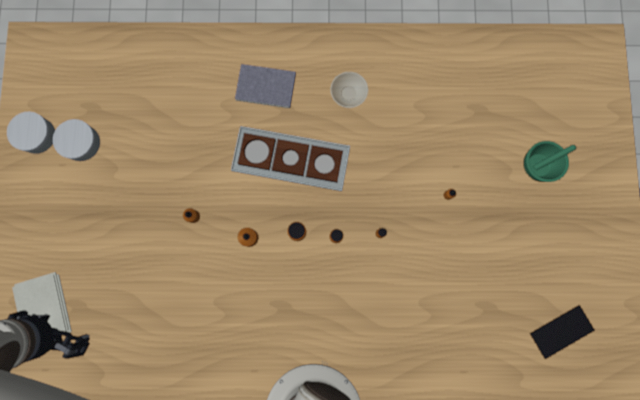

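View pics/wrist0.png

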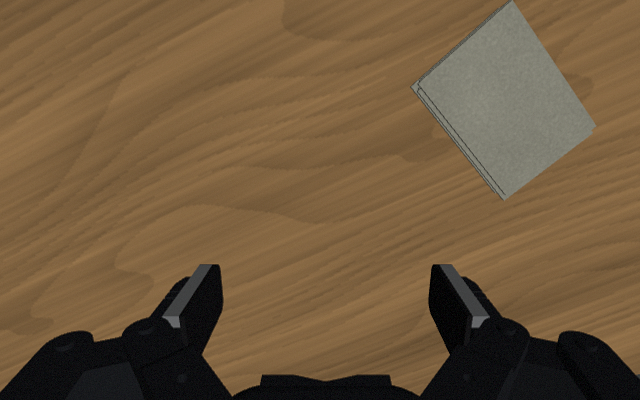

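The top view shows the droppers: medium near (191,215), large (247,237), small (450,194). The refills are at (297,231), (337,236) and (382,232). The wells are large (257,152), small (290,158) and medium (324,163). Next I'll turn these pixels into positions.

```bash
cat > h.py <<'E'
from workcell import status, viewer, bot
import cv2, numpy as np
from scipy.spatial.transform import Rotation as Ro
def cam(n):
    p=viewer.camera_params(n); return p["camera_matrix"],np.array(p["xyz"]),Ro.from_euler('xyz',p["rotation"],degrees=True).as_matrix()
def ray(c,u,v):
    K,t,R=c; d=np.array([(u-K[0,2])/K[0,0],-(v-K[1,2])/K[1,1],-1.]); return t,R@d
def onplane(c,u,v,z):
    t,d=ray(c,u,v); return t+d*(z-t[2])/d[2]
def proj(c,P):
    K,t,R=c; q=R.T@(np.array(P)-t); return K[0,0]*q[0]/-q[2]+K[0,2], K[1,1]*-q[1]/-q[2]+K[1,2]
def two(c1,p1,c2,p2):
    a,d=ray(c1,*p1); b,e=ray(c2,*p2); d/=np.linalg.norm(d); e/=np.linalg.norm(e)
    s=np.linalg.lstsq(np.c_[d,-e],b-a,rcond=None)[0]; A=a+d*s[0];B=b+e*s[1]; return (A+B)/2,np.linalg.norm(A-B)
def blobs(m,lo=10,hi=1e9):
    n,l,s,c=cv2.connectedComponentsWithStats(m.astype(np.uint8)); return [(c[i],s[i]) for i in range(1,n) if lo<=s[i][4]<=hi]
E
python3 - <<'E'
from h import *
np.set_printoptions(precision=4,suppress=True)
T=cv2.imread("pics/top0.png"); S=cv2.imread("pics/scene0.png"); ct=cam("top"); cs=cam("scene")
for nm,I in(("top",T),("scene",S)):
    h=cv2.cvtColor(I,cv2.COLOR_BGR2HSV)
    am=(h[...,0]<16)&(h[...,1]>190)&(h[...,2]>90)
    print(nm,"amber"); 
    for c,s in blobs(am,12): print(c.round(1),s)
    dk=(h[...,2]<45); print("dark")
    for c,s in blobs(dk,8,600): print(c.round(1),s)
    fe=(h[...,1]<40)&(h[...,2]>130); print("felt")
    for c,s in blobs(fe,80,3000): print(c.round(1),s)
E
python3 - <<'E'
import cv2
T=cv2.imread("pics/top0.png"); cv2.imwrite("pics/topz.png",cv2.resize(T[110:260,170:470],None,fx=2.6,fy=2.6,interpolation=cv2.INTER_NEAREST))
S=cv2.imread("pics/scene0.png"); cv2.imwrite("pics/scz.png",cv2.resize(S[145:345,185:505],None,fx=2.5,fy=2.5,interpolation=cv2.INTER_NEAREST))
E
```

```text
top amber
[447.4 194.7] [445 191   7   7  29]
[190.6 215.8] [184 209  12  13  56]
[248.4 236.5] [239 229  17  17 146]
dark
[452.2 192.4] [450 190   5   5  19]
[188. 214.] [186 212   5   5  21]
[296.1 230. ] [289 223  15  15 177]
[382.1 231.9] [379 229   7   7  38]
[336.5 235. ] [332 230  10  11  84]
[246. 236.] [244 234   5   5  21]
[  8.7 355. ] [  0 341  20  31 450]
[326.6 391. ] [304 382  45  18 381]
felt
[351.2  89.3] [332  72  36  35 859]
[ 26.3 130.6] [   7  111   40   40 1223]
[ 72.4 138.2] [  53  119   40   40 1238]
[294.1 160.2] [ 231  126  119   65 1635]
[256.5 151.3] [246 141  22  22 391]
[290.1 157.4] [283 151  15  14 160]
[324.  163.6] [315 155  19  18 262]
[ 43.2 299.5] [  13  272   58   60 2041]
[310.  381.3] [ 267  365   93   35 1549]
[304.2 395.6] [295 388  22  12 133]
scene amber
dark
[450.9  19.1] [445   0  13  40 247]
[637.1   7. ] [634   1   6  12  48]
[308.9  40.1] [308  39   3   3   8]
[492.   48.9] [480  40  32  15  96]
[434.1  47.6] [431  43   9  13  25]
[133.2  93.8] [107  84  44  25 286]
[232.   95.4] [207  88  51  15 526]
[630.  121.2] [617  95  23  51 274
[... 298 characters left out ...]
39.6] [285 237  12   8  38]
[267.5 256.8] [255 243  26  29 153]
[320.1 264.9] [314 262  11   9  42]
[476.8 271.6] [472 265  10  13  91]
[296.4 282.5] [282 267  29  32 185]
[357.8 289.7] [347 285  18  15  66]
[329.3 311.5] [313 294  33  35 230]
[ 19.  345.1] [  0 310  42  72 183]
[ 54.  372.7] [ 51 368   6  10  12]
[ 45.4 380.4] [ 42 378   8   6   9]
felt
[372.5  26.3] [ 306    0  141   64 2961]
[523.5  29.7] [510   0  26  50 190]
[457.8  29.8] [454  21   8  18  94]
[511.4  69.4] [488  49  41  41 973]
[465.3  85.3] [ 428   55   67   66 1932]
[449.6 140.7] [ 399  115   88   44 1796]
[179.8 279.8] [ 156  262   55   38 1294]
[346.4 297.9] [330 288  33  22 110]
[ 44.8 342.6] [ 33 327  22  27  85]
```

View pics/topz.png

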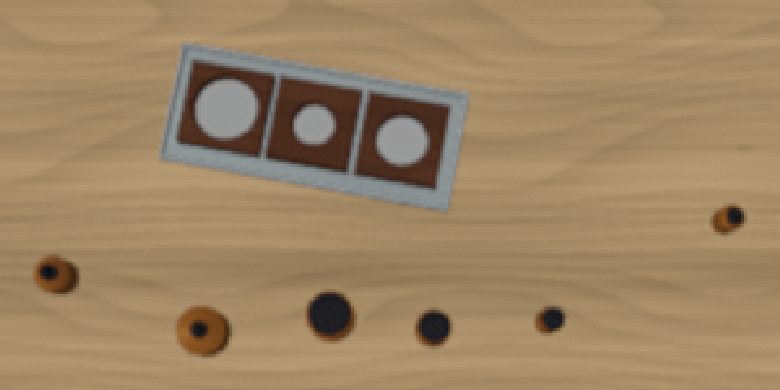

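View pics/scz.png

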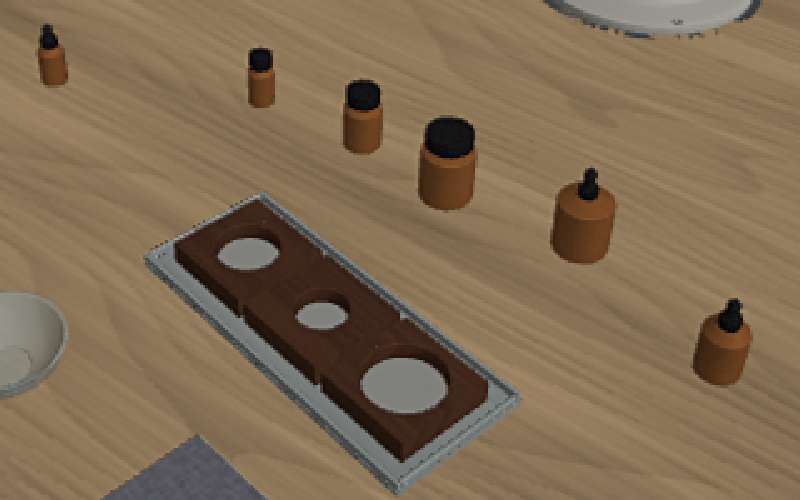

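```bash
python3 - <<'E'
from h import *
np.set_printoptions(precision=4,suppress=True)
ct=cam("top"); cs=cam("scene")
w={}
for n,p in dict(L=(256.5,151.3),S=(290.1,157.4),M=(324,163.6)).items():
    w[n]=onplane(ct,*p,.017); print("well",n,w[n], "scene px",proj(cs,w[n]*[1,1,0]+[0,0,.01]))
d=w['L']-w['M']; print("span",np.linalg.norm(d), "y-axis yaw",np.degrees(np.arctan2(d[1],d[0]))-90, w['S']-(w['L']+w['M'])/2)
for n,p,q,zt in (("dS",(452.2,192.4),(203.9,159.8),.053),("dM",(188,214),(476.8,271.6),.060),("dL",(246,236),(420,219.1),.069),
   ("rL",(296.1,230),(364.3,199.7),.066),("rM",(336.5,235),(329.8,182.8),.058),("rS",(382.1,231.9),(288.7,168.7),.052)):
    P=onplane(ct,*p,zt); Q=onplane(cs,*q,zt-.003); print(n,P,Q,two(ct,p,cs,q), "r",np.hypot(*P[:2]))
E
```

```text
well L [0.6538 0.149  0.017 ] scene px (np.float64(345.03490541802176), np.float64(299.9785032344806))
well S [0.638 0.061 0.017] scene px (np.float64(312.4873891997216), np.float64(272.535811060378))
well M [ 0.6219 -0.0274  0.017 ] scene px (np.float64(283.30812722772515), np.float64(247.86709785675993))
span 0.1793080198400786 y-axis yaw -10.249356382170816 [0.0001 0.0002 0.    ]
dS [ 0.5424 -0.3485  0.053 ] [ 0.5447 -0.3464  0.05  ] (array([ 0.5428, -0.3496,  0.0479]), np.float64(0.0008611293996181858)) r 0.6446855937670986
dM [0.4841 0.3091 0.06  ] [0.4878 0.3146 0.057 ] (array([0.4843, 0.3123, 0.0528]), np.float64(0.0027518646276420817)) r 0.5743387905330946
dL [0.4299 0.1628 0.069 ] [0.4331 0.168  0.066 ] (array([0.4297, 0.165 , 0.0623]), np.float64(0.0027585926301382305)) r 0.4597221492444805
rL [0.4454 0.0409 0.066 ] [0.4473 0.0447 0.063 ] (array([0.4452, 0.0421, 0.0606]), np.float64(0.0022859824347884724)) r 0.4472527459695367
rM [ 0.4341 -0.0584  0.058 ] [ 0.4358 -0.0547  0.055 ] (array([ 0.4338, -0.0576,  0.0527]), np.float64(0.0023762589015857904)) r 0.43803884798328485
rS [ 0.4427 -0.1716  0.052 ] [ 0.4448 -0.1676  0.049 ] (array([ 0.4424, -0.1714,  0.0464]), np.float64(0.002388329176945835)) r 0.47481272586263057
```

move_arm(commands=[{"claw":1,"travel":[-3.85,-0.81,0],"turn":0},{"claw":1,"travel":[-3.85,-0.81,0],"turn":0},{"claw":1,"travel":[-3.85,-0.81,0],"turn":0},{"claw":1,"travel":[-3.85,-0.81,0],"turn":0},{"claw":1,"travel":[-3.85,-0.81,0],"turn":0}], squeeze=30)

```text
time: 0.57
ee_pos: [0.3903, 0.3797, 0.4045]
tcp_rot: [-180.0, -0.0, 155.1]
wrist_force: [-0.3, 2.0, -0.4]
opening: 0.0854
```

move_arm(commands=[{"claw":1,"travel":[-3.85,-0.81,0],"turn":0},{"claw":1,"travel":[-3.85,-0.81,0],"turn":0},{"claw":1,"travel":[-3.85,-0.81,0],"turn":0},{"claw":1,"travel":[0,0,1],"turn":6.9},{"claw":1,"travel":[0,0,1],"turn":6.9}])

```text
time: 0.98
ee_pos: [0.4856, 0.3086, 0.3842]
tcp_rot: [180.0, 0.0, 140.8]
wrist_force: [0.1, -0.4, -0.2]
opening: 0.0856
```

move_arm(commands=[{"claw":1,"travel":[0,0,1],"turn":6.85},{"claw":1,"travel":[0,0,1],"turn":6.85},{"claw":1,"travel":[0,0,1],"turn":6.85},{"claw":1,"travel":[0,0,1],"turn":6.85},{"claw":1,"travel":[0,0,1],"turn":6.85}])

```text
time: 1.4
ee_pos: [0.4837, 0.3103, 0.3339]
tcp_rot: [-180.0, 0.0, 106.7]
wrist_force: [-0.1, 0.4, 1.0]
opening: 0.0852
```

move_arm(commands=[{"claw":1,"travel":[0,0,1],"turn":6.85},{"claw":1,"travel":[0,0,0],"turn":6.85},{"claw":1,"travel":[0,0,0],"turn":6.85},{"claw":1,"travel":[0,0,0],"turn":6.8},{"claw":1,"travel":[0,0,0],"turn":0}])

```text
time: 1.82
ee_pos: [0.4837, 0.3103, 0.3243]
tcp_rot: [-180.0, 0.0, 79.4]
wrist_force: [0.9, -0.6, 0.2]
opening: 0.0858
```

```bash
python3 - <<'E'
from h import *
o=status.get_obs(); print(o['time'],o['ee_pos'],o['tcp_rot'],o['q'])
c=cam("wrist"); print(viewer.camera_params("wrist")); I=viewer.camera("wrist"); cv2.imwrite("pics/w1.png",I)
print(proj(c,[.484,.310,.06]),proj(c,[.484,.310,0]))
E
```

```text
1.8167 [0.4836838  0.31028015 0.32430744] [-1.79969339e+02  2.44989247e-02  7.93748538e+01] [3.26792981e+01 7.49316584e+00 3.91980814e+00 8.64657579e+01
 3.20106267e-03 1.33304450e+02]
{'camera_matrix': array([[355.6719963 ,   0.        , 325.34467928],
       [  0.        , 355.6719963 , 200.69634367],
       [  0.        ,   0.        ,   1.        ]]), 'xyz': array([0.4987522 , 0.38442099, 0.29310554]), 'rotation': array([-17.29377505,   0.07827604, -10.59941066])}
(np.float64(324.62942137258005), np.float64(205.25145691336343)) (np.float64(324.8613262079927), np.float64(183.41076747950467))
```

View pics/w1.png

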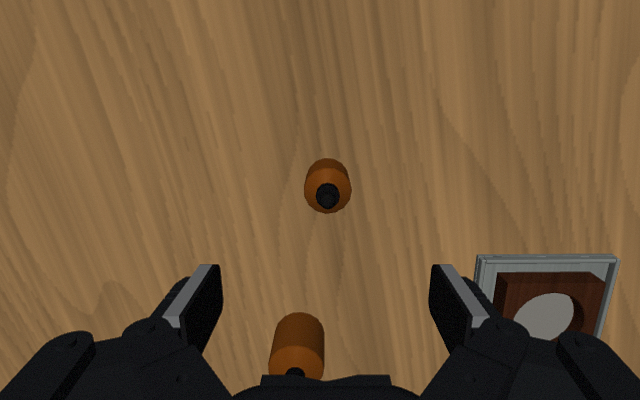

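```bash
cat >> h.py <<'E'
def amber(I):
    h=cv2.cvtColor(I,cv2.COLOR_BGR2HSV); return (((h[...,0]<14)|(h[...,0]>176))&(h[...,1]>190)&(h[...,2]>70))
E
python3 - <<'E'
from h import *
I=cv2.imread("pics/w1.png"); c=cam("wrist")
print(cv2.cvtColor(I,cv2.COLOR_BGR2HSV)[[170,175,205,150],[327,310,345,327]])
for b in blobs(amber(I),60): print(b)
h=cv2.cvtColor(I,cv2.COLOR_BGR2HSV)
for b in blobs((h[:250,:,2]<50),30): print("dk",b)
for x,y in((.484,.31),(.486,.312)):
  for z,r in((0,.018),(.04,.018),(.046,.0085),(.07,.004)):
    print(x,y,z,[np.round(proj(c,[x,y+s*r,z]),1) for s in(1,-1)], [np.round(proj(c,[x+s*r,y,z])[0],1) for s in(-1,1)])
E
python3 - <<'E'
import cv2
I=cv2.imread("pics/w1.png"); cv2.imwrite("pics/w1z.png",cv2.resize(I[140:230,270:390],None,fx=6,fy=6,interpolation=cv2.INTER_NEAREST))
E
```

```text
[[ 14 204 119]
 [ 14 234  96]
 [ 15 150  90]
 [ 16 129 130]]
(array([321.20062696, 172.7460815 ]), array([304, 159,  39,  35, 319], dtype=int32))
(array([344.7012987 , 188.97402597]), array([336, 179,  15,  20,  77], dtype=int32))
(array([298.43243243, 325.54054054]), array([293, 314,  12,  25,  74], dtype=int32))
(array([289.66911765, 333.85294118]), array([281, 320,  19,  27, 136], dtype=int32))
(array([280.        , 343.12857143]), array([275, 329,  11,  28,  70], dtype=int32))
(array([308.234375, 363.609375]), array([299, 358,  22,  13,  64], dtype=int32))
dk (array([327.30227743, 195.50724638]), array([316, 183,  24,  27, 483], dtype=int32))
0.484 0.31 0 [array([321. , 162.9]), array([328.5, 203.3])] [np.float64(304.0), np.float64(345.7)]
0.484 0.31 0.04 [array([320.3, 173.6]), array([328.9, 219.3])] [np.float64(300.9), np.float64(348.6)]
0.484 0.31 0.046 [array([322.5, 188.2]), array([326.7, 210.2])] [np.float64(313.1), np.float64(336.2)]
0.484 0.31 0.07 [array([323.4, 204.3]), array([325.6, 215.5])] [np.float64(318.6), np.float64(330.5)]
0.486 0.312 0 [array([322.9, 160.1]), array([330.4, 200.7])] [np.float64(305.9), np.float64(347.7)]
0.486 0.312 0.04 [array([322.5, 170.5]), array([331. , 216.4])] [np.float64(303.0), np.float64(350.8)]
0.486 0.312 0.046 [array([324.8, 185.1]), array([328.9, 207.2])] [np.float64(315.3), np.float64(338.4)]
0.486 0.312 0.07 [array([325.9, 200.9]), array([328. , 212.2])] [np.float64(321.0), np.float64(332.9)]
```

View pics/w1z.png

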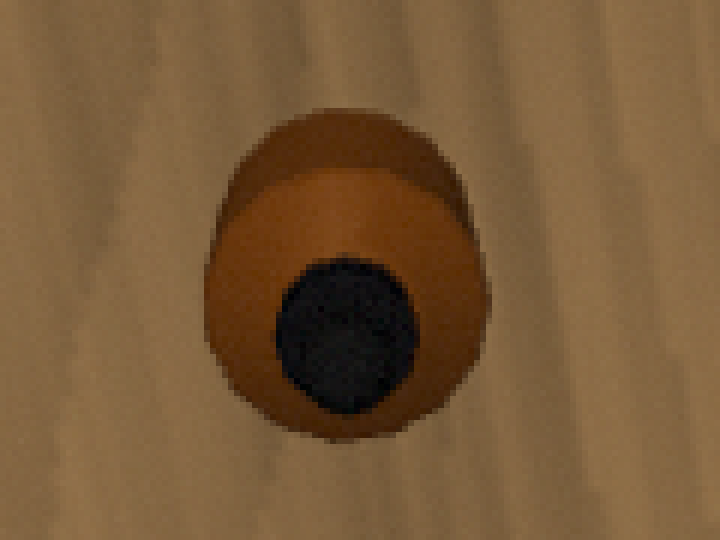

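The wrist view shows the medium dropper at columns 304–351 and rows 158–214, which puts it at (0.4867, 0.3136). That agrees with the top view to within 3–4 mm. I'll centre over it and go down.

move_arm(commands=[{"claw":1,"travel":[0.38,0.24,0],"turn":0},{"claw":1,"travel":[0,0,3.8],"turn":0},{"claw":1,"travel":[0,0,3.8],"turn":0},{"claw":1,"travel":[0,0,3.5],"turn":0},{"claw":1,"travel":[0,0,2.06],"turn":0}])

```text
time: 2.28
ee_pos: [0.4859, 0.3132, 0.189]
tcp_rot: [-179.8, 0.2, 79.9]
wrist_force: [-0.6, -0.4, -0.8]
opening: 0.0854
```

move_arm(commands=[{"claw":1,"travel":[0,0,0],"turn":0},{"claw":-0.2,"travel":[0,0,0],"turn":0},{"claw":-0.2,"travel":[0,0,0],"turn":0},{"claw":-0.2,"travel":[0,0,0],"turn":0},{"claw":-0.2,"travel":[0,0,0],"turn":0}])

```text
time: 2.7
ee_pos: [0.4873, 0.314, 0.1951]
tcp_rot: [179.9, -0.1, 79.7]
wrist_force: [-3.8, 0.5, 0.9]
opening: 0.0391
```

```bash
python3 - <<'E'
from h import *
for i in range(3):
    o=status.get_obs(); print(o['time'],o['ee_pos'],o['tcp_rot'],o['opening'])
E
```

```text
2.7 [0.487314   0.31401519 0.19512067] [ 1.79878028e+02 -1.19263712e-01  7.97233467e+01] 0.0391046231870815
2.7 [0.487314   0.31401519 0.19512067] [ 1.79878028e+02 -1.19263712e-01  7.97233467e+01] 0.0391046231870815
2.7 [0.487314   0.31401519 0.19512067] [ 1.79878028e+02 -1.19263712e-01  7.97233467e+01] 0.0391046231870815
```

move_arm(commands=[{"claw":-0.5,"travel":[0,0,0],"turn":0},{"claw":-0.5,"travel":[0,0,0],"turn":0},{"claw":-0.5,"travel":[0,0,0],"turn":0},{"claw":-0.5,"travel":[0,0,0],"turn":0}])

```text
time: 3.03
ee_pos: [0.4872, 0.314, 0.1952]
tcp_rot: [179.9, -0.1, 79.7]
wrist_force: [-1.0, -0.1, 6.3]
opening: 0.0346
```

move_arm(commands=[{"claw":-0.5,"travel":[0,0,0],"turn":0},{"claw":-0.5,"travel":[0,0,0],"turn":0}])

```text
time: 3.2
ee_pos: [0.4872, 0.314, 0.1952]
tcp_rot: [179.9, -0.1, 79.7]
wrist_force: [-1.3, -0.8, 5.3]
opening: 0.0348
```

```bash
python3 - <<'E'
from h import *
I=viewer.camera("wrist"); cv2.imwrite("pics/w2.png",I)
I=viewer.camera("scene"); cv2.imwrite("pics/s2.png",cv2.resize(I[150:330,400:620],None,fx=3,fy=3))
o=status.get_obs();print(o['ee_pos'],o['opening'],o['wrist_force'])
E
```

```text
[0.48722237 0.31397481 0.19522715] 0.03426980470965435 [-0.95014097 -0.7022038   6.32446685]
```

View pics/w2.png

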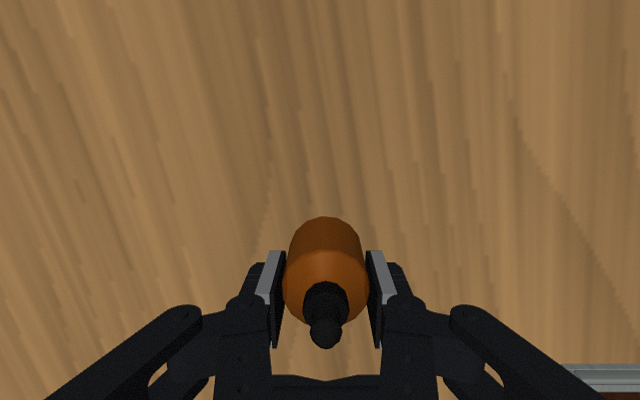

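View pics/s2.png

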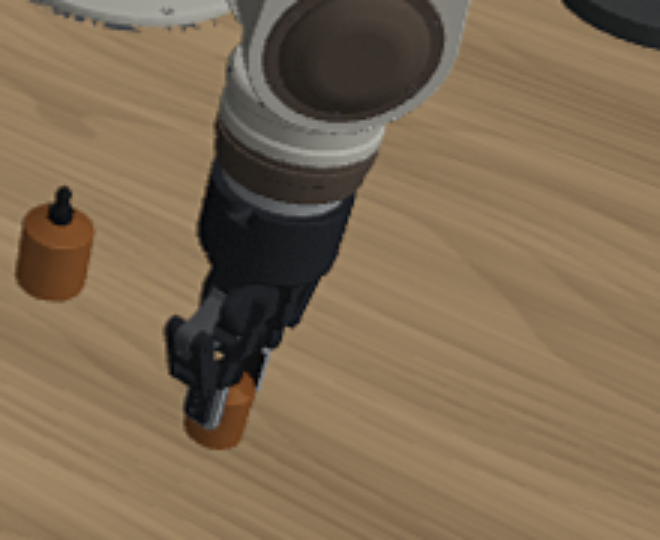

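move_arm(commands=[{"claw":-0.5,"travel":[0,0,-0.5],"turn":0},{"claw":-0.5,"travel":[0,0,-1.0],"turn":0},{"claw":-0.5,"travel":[0,0,-2.0],"turn":0},{"claw":-0.5,"travel":[0,0,-3],"turn":0},{"claw":-0.5,"travel":[0,0,-3],"turn":0}], squeeze=40)

```text
time: 3.72
ee_pos: [0.4864, 0.3134, 0.2896]
tcp_rot: [-180.0, 0.0, 79.7]
wrist_force: [-0.1, 0.0, -0.4]
opening: 0.0343
```

```bash
python3 - <<'E'
from h import *
I=viewer.camera("wrist"); cv2.imwrite("pics/w3.png",I)
o=status.get_obs();print(o['ee_pos'],o['opening'],o['wrist_force'],o['tcp_rot'])
p=o['ee_pos'];y=np.radians(79.7)
d=np.array([.6235,-.0265])-p[:2]; print(d, d@[np.cos(y),np.sin(y)],d@[np.sin(y),-np.cos(y)])
E
```

```text
[0.48721003 0.3138999  0.2968502 ] 0.034492674910111626 [-1.10883097 -0.86778807  4.52448006] [179.66577846  -0.31063804  79.69729654]
[ 0.13628997 -0.3403999 ] -0.3105454199386383 0.19495792094506187
```

View pics/w3.png

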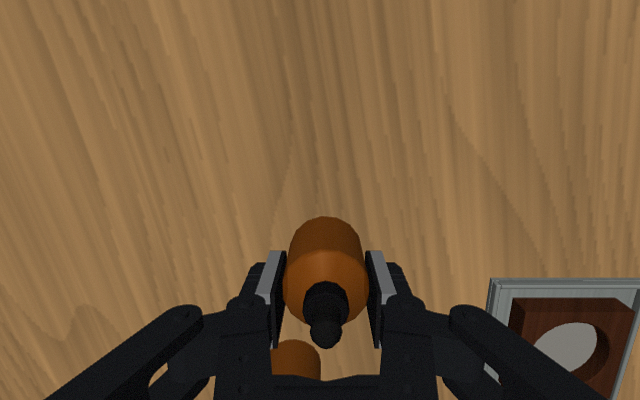

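move_arm(commands=[{"claw":-0.5,"travel":[-1.9,0.98,0],"turn":0},{"claw":-0.5,"travel":[-3.05,1.56,0],"turn":0},{"claw":-0.5,"travel":[-3.43,1.76,0],"turn":0},{"claw":-0.5,"travel":[-3.43,1.76,0],"turn":0},{"claw":-0.5,"travel":[-3.43,1.76,0],"turn":0}])

```text
time: 4.18
ee_pos: [0.5366, 0.1482, 0.2892]
tcp_rot: [179.9, -0.0, 79.7]
wrist_force: [0.8, 1.0, -0.6]
opening: 0.0342
```

move_arm(commands=[{"claw":-0.5,"travel":[-3.43,1.76,0],"turn":0},{"claw":-0.5,"travel":[-3.43,1.76,0],"turn":0},{"claw":-0.5,"travel":[-3.43,1.76,0],"turn":0},{"claw":-0.5,"travel":[-3.43,1.76,0],"turn":0},{"claw":-0.5,"travel":[-3.43,1.76,0],"turn":0}])

```text
time: 4.6
ee_pos: [0.5925, -0.0368, 0.2893]
tcp_rot: [179.9, -0.0, 79.7]
wrist_force: [1.5, 0.6, -1.2]
opening: 0.0344
```

move_arm(commands=[{"claw":-0.5,"travel":[-3.05,1.56,0],"turn":0},{"claw":-0.5,"travel":[-1.9,0.98,0],"turn":0},{"claw":-0.5,"travel":[-0.76,0.39,0],"turn":0},{"claw":-0.5,"travel":[0,0,0],"turn":0},{"claw":-0.5,"travel":[0,0,0],"turn":0}])

```text
time: 5.02
ee_pos: [0.6108, -0.0959, 0.2884]
tcp_rot: [-180.0, -0.0, 79.7]
wrist_force: [-0.6, -0.3, -0.6]
opening: 0.0342
```

```bash
python3 - <<'E'
from h import *
o=status.get_obs();print(o['time'],o['ee_pos'],o['opening'],o['wrist_force'],o['tcp_rot'],o['q'])
c=cam("wrist");np.save("c4.npy",np.array(c,dtype=object),allow_pickle=True)
I=viewer.camera("wrist"); cv2.imwrite("pics/w4.png",I)
print([np.round(proj(c,P),1) for P in ([.6219,-.0274,.017],[.638,.061,.017])])
E
```

```text
5.0167 [ 0.61080493 -0.09590282  0.28842751] 0.0342460817826622 [-0.58552224 -0.34274291 -0.56612714] [-1.79998856e+02 -2.16890029e-02  7.96635151e+01] [-8.92711069e+00  1.36009438e+01  6.97634394e+00  8.33760101e+01
  2.17105756e-02  9.14093739e+01]Traceback (most recent call last):
  File "<stdin>", line 3, in <module>
ValueError: could not broadcast input array from shape (3,3) into shape (3,)
```

```bash
python3 - <<'E'
from h import *
o=status.get_obs();print(o['ee_pos'])
c=cam("wrist"); I=viewer.camera("wrist"); cv2.imwrite("pics/w4.png",I)
print([np.round(proj(c,P),1) for P in ([.6219,-.0274,.017],[.638,.061,.017])])
h=cv2.cvtColor(I,cv2.COLOR_BGR2HSV)
for b in blobs((h[...,1]<60)&(h[...,2]>100),200): print(b, onplane(c,*b[0],.010),onplane(c,*b[0],.017))
o=status.get_obs();print(o['ee_pos'])
E
```

```text
[ 0.61080493 -0.09590282  0.28842751]
[array([321.8, 100.4]), array([321.4, -61.8])]
(array([235.28475336,  88.00896861]), array([227,   0,  18, 180, 892], dtype=int32)) [ 0.56679781 -0.00952593  0.01      ] [ 0.56845976 -0.00986969  0.017     ]
(array([325.53531264, 102.99269006]), array([ 235,    0,  180,  181, 8892], dtype=int32)) [ 0.62394671 -0.02966151  0.01      ] [ 0.62399084 -0.02943526  0.017     ]
(array([414.15238095,  87.91534392]), array([406,   0,  18, 181, 945], dtype=int32)) [ 0.68343747 -0.03068618  0.01      ] [ 0.68179748 -0.03043092  0.017     ]
(array([324.76547515,  94.7983871 ]), array([ 288,   56,   75,   78, 4588], dtype=int32)) [ 0.62438412 -0.02438645  0.01      ] [ 0.62441586 -0.02430953  0.017     ]
(array([608.90926353, 154.13074732]), array([ 569,   66,   71,  153, 7373], dtype=int32)) [ 0.81265982 -0.09904035  0.01      ] [ 0.80736167 -0.09685005  0.017     ]
(array([268.03789127, 275.30477759]), array([255, 251,  26,  53, 607], dtype=int32)) [ 0.55673756 -0.14903259  0.01      ] [ 0.5586843  -0.14542706  0.017     ]
(array([382.91254125, 275.41749175]), array([371, 251,  26,  53, 606], dtype=int32)) [ 0.64473668 -0.16509454  0.01      ] [ 0.64419226 -0.16103432  0.017     ]
[ 0.610696   -0.09528725  0.28838197]
```

View pics/w4.png

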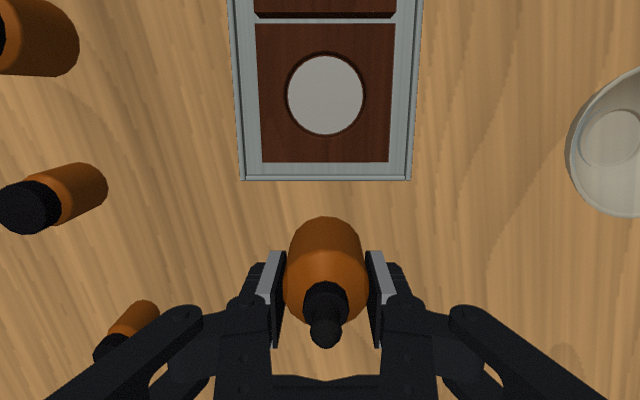

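```bash
python3 - <<'E'
from h import *
c=cam("wrist");o=status.get_obs();p=o['ee_pos'];y=np.radians(o['tcp_rot'][2]);ex=np.array([np.cos(y),np.sin(y),0]);ey=np.array([np.sin(y),-np.cos(y),0])
I=cv2.imread("pics/w4.png")
h=cv2.cvtColor(I,cv2.COLOR_BGR2HSV); m=(h[...,1]>140)&(h[...,0]<17)&(h[...,2]>40); m[:, :275]=0; m[:,378:]=0; m[:200]=0
col=I[205:235,326]; print([tuple(int(a) for a in q) for q in h[208:222,326]])
for zoff in(.193,.1952):
  f=p-[0,0,zoff]
  print("foot edge",proj(c,f+ex*.018),"shoulder near", proj(c,f+[0,0,.04]+ -ex*.018),"LR",proj(c,f+[0,0,.04]-ey*.018)[0],proj(c,f+[0,0,.04]+ey*.018)[0],"bulbtip",proj(c,f+[0,0,.07]),"collar",proj(c,f+[0,0,.047]+ex*.0085),proj(c,f+[0,0,.047]))
r=np.array([.6244,-.0244])-p[:2]; print("to well",r@ex[:2],r@ey[:2], p)
E
python3 - <<'E'
import cv2
I=cv2.imread("pics/w4.png"); cv2.imwrite("pics/w4z.png",cv2.resize(I[205:355,260:390],None,fx=4,fy=4,interpolation=cv2.INTER_NEAREST))
E
```

```text
[(17, 124, 158), (16, 124, 156), (17, 126, 156), (16, 124, 158), (16, 123, 156), (16, 128, 158), (16, 124, 158), (17, 120, 161), (15, 159, 122), (14, 214, 99), (13, 201, 99), (13, 204, 100), (13, 203, 99), (14, 226, 97)]
foot edge (np.float64(323.1684653612584), np.float64(215.39636339045552)) shoulder near (np.float64(322.61776532230004), np.float64(332.26135936554016)) LR 276.43522547844333 368.6462388058385 bulbtip (np.float64(321.7179726822354), np.float64(346.0614230060362)) collar (np.float64(322.33137622577095), np.float64(283.2825204527398)) (np.float64(322.3771905296888), np.float64(303.55287635616537))
foot edge (np.float64(323.19887877386213), np.float64(213.8840458762251)) shoulder near (np.float64(322.66181080963867), np.float64(328.7860493274171)) LR 277.16925780370974 368.0058025473325 bulbtip (np.float64(321.79218159092017), np.float64(341.2761871862734)) collar (np.float64(322.3848502890398), np.float64(280.2047042231741)) (np.float64(322.42894407031235), np.float64(300.2156369225079))
to well 0.07219495632962818 0.000831164802491318 [ 0.610696   -0.09528725  0.28838197]
```

View pics/w4z.png

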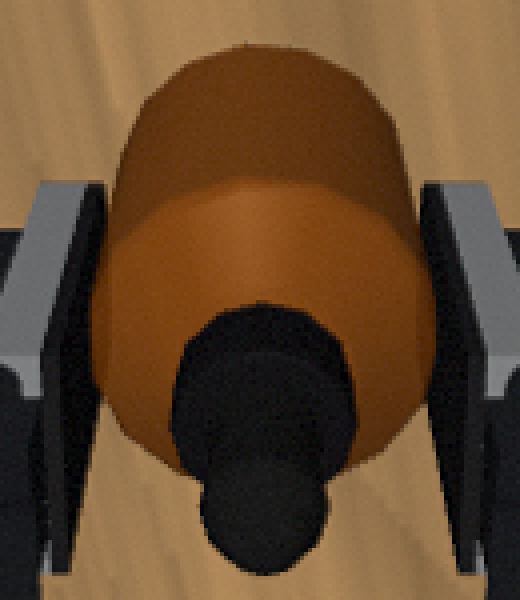

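The well's felt disc spans columns 288–363 and rows 56–134, so its floor centre is about (0.6244, -0.0244). The held bottle is centred at column 326. I'll move 7.2 cm along tool x and lower it.

move_arm(commands=[{"claw":-0.5,"travel":[1.5,-0.02,0],"turn":0},{"claw":-0.5,"travel":[3,-0.03,0],"turn":0},{"claw":-0.5,"travel":[2,-0.02,0],"turn":0},{"claw":-0.5,"travel":[0.7,0,0],"turn":0},{"claw":-0.5,"travel":[0,0,1],"turn":0}])

```text
time: 5.48
ee_pos: [0.6234, -0.022, 0.28]
tcp_rot: [179.8, -0.0, 79.9]
wrist_force: [0.3, 0.3, -0.2]
opening: 0.0346
```

move_arm(commands=[{"claw":-0.5,"travel":[0,0,2.2],"turn":0},{"claw":-0.5,"travel":[0,0,2.2],"turn":0},{"claw":-0.5,"travel":[0,0,1.3],"turn":0},{"claw":-0.5,"travel":[0,0,0.5],"turn":0},{"claw":-0.5,"travel":[0,0,0],"turn":0}])

```text
time: 5.9
ee_pos: [0.6225, -0.0254, 0.2145]
tcp_rot: [-179.9, 0.0, 79.7]
wrist_force: [0.2, 0.6, -0.8]
opening: 0.0346
```

```bash
python3 - <<'E'
from h import *
o=status.get_obs();print(o['time'],o['ee_pos'],o['wrist_force'])
I=viewer.camera("wrist"); cv2.imwrite("pics/w5.png",I)
I=viewer.camera("scene"); cv2.imwrite("pics/s5.png",cv2.resize(I[150:350,180:400],None,fx=3,fy=3))
E
```

```text
5.9 [ 0.62251119 -0.02537145  0.21454822] [ 0.16495761  0.57270177 -0.76009545]
```

View pics/w5.png

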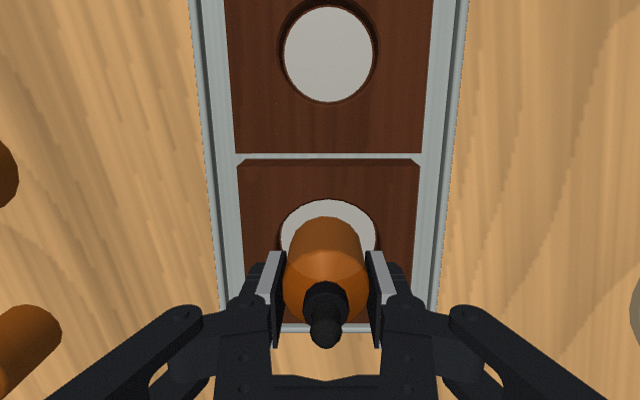

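View pics/s5.png

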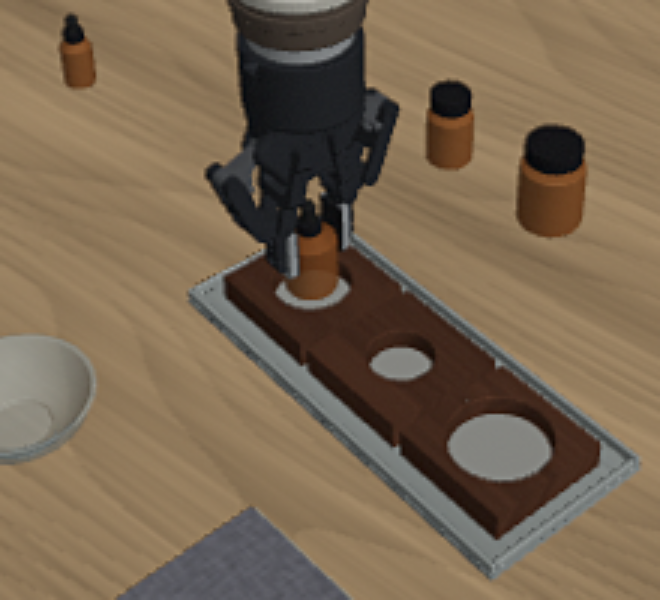

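move_arm(commands=[{"claw":-0.5,"travel":[0.08,0.13,0],"turn":0},{"claw":-0.5,"travel":[0,0,0.4],"turn":0},{"claw":-0.5,"travel":[0,0,0.3],"turn":0},{"claw":-0.5,"travel":[0,0,0.1],"turn":0},{"claw":-0.5,"travel":[0,0,0],"turn":0}])

```text
time: 6.42
ee_pos: [0.6244, -0.0247, 0.2077]
tcp_rot: [-180.0, 0.0, 79.7]
wrist_force: [-0.3, -0.5, -0.8]
opening: 0.0347
```

move_arm(commands=[{"claw":-0.5,"travel":[0,0,0.1],"turn":0},{"claw":-0.5,"travel":[0,0,0],"turn":0},{"claw":-0.5,"travel":[0,0,0.1],"turn":0},{"claw":-0.5,"travel":[0,0,0],"turn":0}])

```text
time: 6.75
ee_pos: [0.6245, -0.0247, 0.206]
tcp_rot: [-180.0, 0.0, 79.7]
wrist_force: [0.2, 0.4, -0.4]
opening: 0.0345
```

move_arm(commands=[{"claw":-0.5,"travel":[0,0,0.1],"turn":0},{"claw":-0.5,"travel":[0,0,0],"turn":0},{"claw":-0.5,"travel":[0,0,0],"turn":0}])

```text
time: 7.0
ee_pos: [0.6245, -0.0247, 0.2054]
tcp_rot: [180.0, -0.0, 79.7]
wrist_force: [-0.6, -0.4, 2.1]
opening: 0.0347
```

move_arm(commands=[{"claw":-0.5,"travel":[0,0,0.1],"turn":0},{"claw":-0.5,"travel":[0,0,0],"turn":0},{"claw":-0.5,"travel":[0,0,0],"turn":0}])

```text
time: 7.25
ee_pos: [0.6245, -0.0247, 0.2053]
tcp_rot: [179.9, -0.0, 79.7]
wrist_force: [-4.4, -0.3, 8.7]
opening: 0.0337
```

Force rises at z = 0.2053, where I expected the well's floor, so the bottle is standing. I'll release it.

move_arm(commands=[{"claw":0.2,"travel":[0,0,-0.1],"turn":0},{"claw":0.5,"travel":[0,0,0],"turn":0},{"claw":0.8,"travel":[0,0,0],"turn":0},{"claw":0.8,"travel":[0,0,0],"turn":0},{"claw":0.8,"travel":[0,0,0],"turn":0}])

```text
time: 7.67
ee_pos: [0.6245, -0.0247, 0.2048]
tcp_rot: [-180.0, 0.0, 79.7]
wrist_force: [0.4, -0.0, -0.1]
opening: 0.0767
```

move_arm(commands=[{"claw":1,"travel":[0,0,-1],"turn":0},{"claw":1,"travel":[0,0,-3],"turn":0},{"claw":1,"travel":[0,0,-3],"turn":0},{"claw":1,"travel":[0,0,-3],"turn":0},{"claw":1,"travel":[0,0,-1.5],"turn":0}])

```text
time: 8.08
ee_pos: [0.6246, -0.0247, 0.3251]
tcp_rot: [179.7, -0.0, 79.7]
wrist_force: [0.9, -1.2, 0.5]
opening: 0.0854
```

```bash
python3 - <<'E'
from h import *
o=status.get_obs();print(o['time'],o['ee_pos'],o['wrist_force'])
I=viewer.camera("wrist"); cv2.imwrite("pics/w6.png",I)
y=np.radians(79.7);p=o['ee_pos']
for t in ([.5450,-.3465],[.4327,.1665]):
  d=np.array(t)-p[:2]; print(d@[np.cos(y),np.sin(y)],d@[np.sin(y),-np.cos(y)])
E
```

```text
8.0833 [ 0.62461913 -0.02471468  0.32505107] [ 0.92719003 -1.17976153  0.49978822]
-0.3308358344752344 -0.02080014225158091
0.1538177012271064 -0.22301596836620502
```

View pics/w6.png

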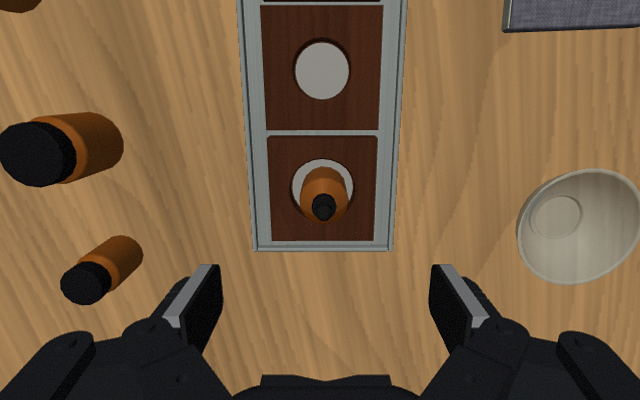

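move_arm(commands=[{"claw":1,"travel":[-2,-0.2,0],"turn":0},{"claw":1,"travel":[-3.8,-0.2,0],"turn":0},{"claw":1,"travel":[-3.8,-0.2,0],"turn":0},{"claw":1,"travel":[-3.8,-0.2,0],"turn":0},{"claw":1,"travel":[-3.8,-0.2,0],"turn":0}])

```text
time: 8.55
ee_pos: [0.5832, -0.1935, 0.3207]
tcp_rot: [180.0, 0.0, 79.7]
wrist_force: [-0.2, -0.6, -0.4]
opening: 0.085
```

move_arm(commands=[{"claw":1,"travel":[-3.8,-0.2,0],"turn":0},{"claw":1,"travel":[-3.8,-0.2,0],"turn":0},{"claw":1,"travel":[-3.8,-0.2,0],"turn":0},{"claw":1,"travel":[-3,-0.2,0],"turn":0},{"claw":1,"travel":[-1.5,-0.2,0],"turn":0}])

```text
time: 8.97
ee_pos: [0.5443, -0.35, 0.3202]
tcp_rot: [-180.0, 0.0, 79.5]
wrist_force: [1.6, 0.7, -0.5]
opening: 0.0857
```

move_arm(commands=[{"claw":1,"travel":[0,0,0],"turn":0},{"claw":1,"travel":[0,0,0],"turn":0}])

```text
time: 9.13
ee_pos: [0.5454, -0.347, 0.3201]
tcp_rot: [-180.0, -0.0, 79.6]
wrist_force: [-1.2, 0.3, 0.0]
opening: 0.0856
```

```bash
cat >> h.py <<'E'
def axes():
    o=status.get_obs(); y=np.radians(o['tcp_rot'][2]); return o['ee_pos'],np.array([np.cos(y),np.sin(y),0]),np.array([np.sin(y),-np.cos(y),0])
def sil(c,x,y,r,hs,ht):
    # extents of a bottle at x,y: glass + collar
    a=np.linspace(0,6.283,64)
    g=np.array([proj(c,[x+r*np.cos(t),y+r*np.sin(t),z]) for t in a for z in(0,hs)])
    k=np.array([proj(c,[x+.0085*np.cos(t),y+.0085*np.sin(t),hs+.007]) for t in a])
    return np.round([g[:,0].min(),g[:,0].max(),g[:,1].min(),k[:,0].min(),k[:,0].max(),k[:,1].min()],1)
E
python3 - <<'E'
from h import *
o=status.get_obs();print(o['time'],o['ee_pos'],o['tcp_rot'],o['q'])
c=cam("wrist"); I=viewer.camera("wrist"); cv2.imwrite("pics/w7.png",I)
print(sil(c,.5449,-.3455,.013,.034,.062),proj(c,[.5449,-.3455,0]))
u,v=[int(a) for a in proj(c,[.5449,-.3455,.03])]; print(u-60,v-45)
cv2.imwrite("pics/w7z.png",cv2.resize(I[v-45:v+45,u-60:u+60],None,fx=6,fy=6,interpolation=cv2.INTER_NEAREST))
E
```

```text
9.1333 [ 0.54538749 -0.34703953  0.32014384] [-1.79990694e+02 -2.81174104e-02  7.96125640e+01] [-3.24731990e+01  1.75536931e+01  1.52818370e+01  8.77473391e+01
  2.25551829e-02  6.79142310e+01]
[305.7 340.5 167.8 311.4 334.7 185.8] (np.float64(323.3818888770248), np.float64(183.06475133569828))
263 147
```

View pics/w7.png

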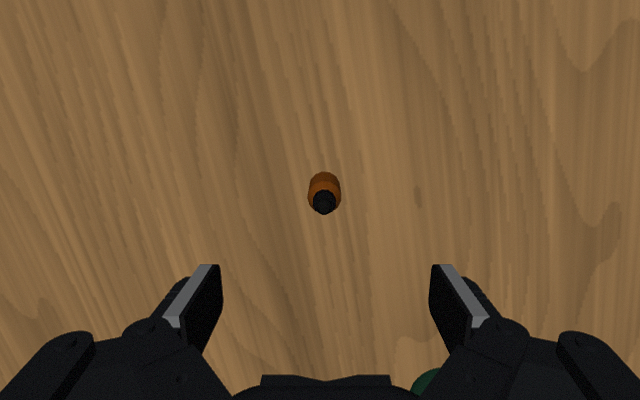

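View pics/w7z.png

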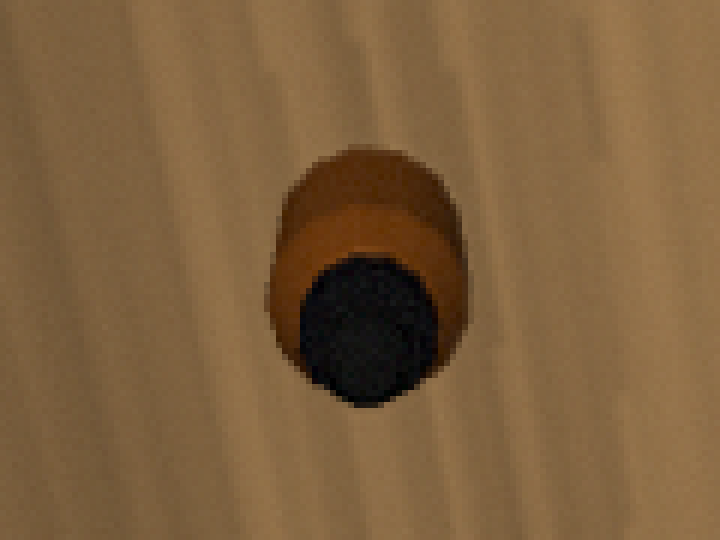

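The small dropper spans columns 307–341, rows 171–214, at about (0.545, -0.348). I'll go down and grip it a bit high so the fingers clear the block.

move_arm(commands=[{"claw":1,"travel":[-0.14,-0.1,0],"turn":0},{"claw":1,"travel":[0,0,3.8],"turn":0},{"claw":1,"travel":[0,0,3.8],"turn":0},{"claw":1,"travel":[0,0,3.2],"turn":0},{"claw":1,"travel":[0,0,1.6],"turn":0}])

```text
time: 9.6
ee_pos: [0.5439, -0.3458, 0.1916]
tcp_rot: [-179.7, -0.1, 79.8]
wrist_force: [-1.3, 0.7, 0.7]
opening: 0.0852
```

move_arm(commands=[{"claw":1,"travel":[0,0,0.6],"turn":0},{"claw":0,"travel":[0,0,0],"turn":0},{"claw":-0.2,"travel":[0,0,0],"turn":0},{"claw":-0.3,"travel":[0,0,0],"turn":0},{"claw":-0.3,"travel":[0,0,0],"turn":0}], squeeze=30)

```text
time: 10.02
ee_pos: [0.545, -0.3481, 0.1921]
tcp_rot: [179.8, 0.1, 79.7]
wrist_force: [-0.9, -0.0, -0.1]
opening: 0.0386
```

move_arm(commands=[{"claw":-0.4,"travel":[0,0,0],"turn":0},{"claw":-0.5,"travel":[0,0,0],"turn":0},{"claw":-0.6,"travel":[0,0,0],"turn":0},{"claw":-0.7,"travel":[0,0,0],"turn":0},{"claw":-0.7,"travel":[0,0,0],"turn":0}])

```text
time: 10.43
ee_pos: [0.5447, -0.3482, 0.1916]
tcp_rot: [179.9, 0.0, 79.7]
wrist_force: [-0.3, 1.5, 5.9]
opening: 0.0243
```

move_arm(commands=[{"claw":-0.7,"travel":[0,0,0],"turn":0},{"claw":-0.7,"travel":[0,0,-0.5],"turn":0},{"claw":-0.7,"travel":[0,0,-1],"turn":0},{"claw":-0.7,"travel":[0,0,0],"turn":0},{"claw":-0.7,"travel":[0,0,0],"turn":0}], squeeze=40)

```text
time: 10.85
ee_pos: [0.5446, -0.3482, 0.2062]
tcp_rot: [179.9, 0.0, 79.7]
wrist_force: [0.0, -0.0, -0.5]
opening: 0.0243
```

```bash
python3 - <<'E'
from h import *
o=status.get_obs();print(o['time'],o['ee_pos'],o['tcp_rot'],o['opening'])
c=cam("wrist"); I=viewer.camera("wrist"); cv2.imwrite("pics/w8.png",I)
p,ex,ey=axes()
f=p-[0,0,.1916]; print(sil(c,f[0],f[1],.013,.034,.062)) if 0 else None
print("foot edge",proj(c,f+ex*.013),"collar",proj(c,f+[0,0,.041]+ex*.0085),"LR",proj(c,f+[0,0,.034]-ey*.013)[0],proj(c,f+[0,0,.034]+ey*.013)[0])
for t in ([.6405,.064],):
  d=np.array(t)-p[:2]; print(d@ex[:2],d@ey[:2])
E
```

```text
10.85 [ 0.54463192 -0.34817437  0.20621106] [1.79907205e+02 3.81265106e-02 7.96848108e+01] 0.024277806861340703
foot edge (np.float64(322.251669665164), np.float64(225.07270926377257)) collar (np.float64(321.45261733360957), np.float64(275.5175155352145)) LR 289.5152989723742 353.84339842222926
0.4226000690866289 0.020690696058729037
```

View pics/w8.png

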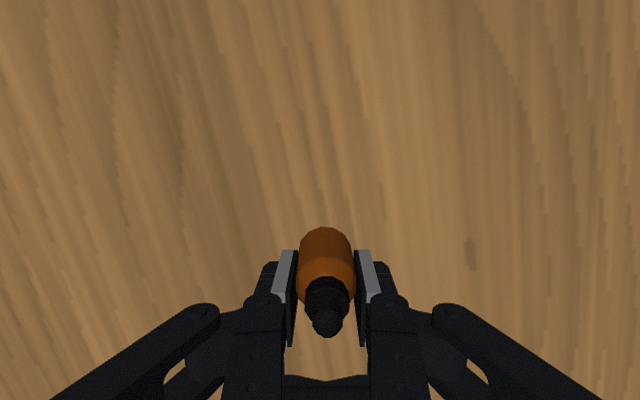

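move_arm(commands=[{"claw":-0.7,"travel":[0,0,-2],"turn":0},{"claw":-0.7,"travel":[0,0,-3.4],"turn":0},{"claw":-0.7,"travel":[1,0.05,-3],"turn":0},{"claw":-0.7,"travel":[2,0.1,-2],"turn":0},{"claw":-0.7,"travel":[3.6,0.2,0],"turn":0}])

```text
time: 11.32
ee_pos: [0.5597, -0.2854, 0.3139]
tcp_rot: [179.6, 0.1, 79.5]
wrist_force: [0.5, 0.3, -0.6]
opening: 0.0243
```

move_arm(commands=[{"claw":-0.7,"travel":[3.8,0.2,0],"turn":0},{"claw":-0.7,"travel":[3.8,0.2,0],"turn":0},{"claw":-0.7,"travel":[3.8,0.2,0],"turn":0},{"claw":-0.7,"travel":[3.8,0.2,0],"turn":0},{"claw":-0.7,"travel":[3.8,0.2,0],"turn":0}])

```text
time: 11.73
ee_pos: [0.6035, -0.0967, 0.3088]
tcp_rot: [-180.0, 0.0, 79.7]
wrist_force: [0.3, -1.0, -0.7]
opening: 0.0242
```

move_arm(commands=[{"claw":-0.7,"travel":[3.8,0.2,0],"turn":0},{"claw":-0.7,"travel":[3.5,0.2,0],"turn":0},{"claw":-0.7,"travel":[1.8,0.1,0],"turn":0},{"claw":-0.7,"travel":[0.6,0.05,0],"turn":0},{"claw":-0.7,"travel":[0,0,0],"turn":0}])

```text
time: 12.15
ee_pos: [0.6264, -0.0027, 0.3086]
tcp_rot: [-180.0, 0.0, 79.8]
wrist_force: [-0.4, -0.2, -0.9]
opening: 0.0241
```

move_arm(commands=[{"claw":-0.7,"travel":[0,0,0],"turn":0},{"claw":-0.7,"travel":[0,0,0],"turn":0}])

```text
time: 12.32
ee_pos: [0.626, -0.0053, 0.309]
tcp_rot: [-180.0, 0.0, 79.6]
wrist_force: [-0.4, -0.3, -0.5]
opening: 0.0242
```

```bash
python3 - <<'E'
from h import *
o=status.get_obs();print(o['time'],o['ee_pos'],o['tcp_rot'],o['opening'],o['q'])
c=cam("wrist"); I=viewer.camera("wrist"); cv2.imwrite("pics/w9.png",I)
p,ex,ey=axes(); h=cv2.cvtColor(I,cv2.COLOR_BGR2HSV)
for b in blobs((h[...,1]<60)&(h[...,2]>100),200,7000): 
    P=onplane(c,*b[0],.010); d=P[:2]-p[:2]; print(b, P, d@ex[:2],d@ey[:2])
E
```

```text
12.3167 [ 0.62604883 -0.00530816  0.30896944] [-1.79981658e+02  1.97211293e-02  7.96192388e+01] 0.02423412419036959 [-4.82888777e-01  1.46311288e+01  1.04735804e+01  8.58639104e+01
 -1.62747461e-02  9.98978786e+01]
(array([246.99602544, 135.76868045]), array([ 236,    0,   23,  281, 1258], dtype=int32)) [0.57714837 0.04739069 0.01      ] 0.0431332113242614 -0.05764559468346422
(array([405.86115326, 134.04628225]), array([ 395,    0,   23,  280, 1318], dtype=int32)) [0.69388792 0.02736605 0.01      ] 0.04451586365716798 0.060790875931251785
(array([583.41991215,  25.05768668]), array([ 526,    0,  114,   54, 3415], dtype=int32)) [0.82150852 0.07893369 0.01      ] 0.11827879814470746 0.17700304071612233
(array([326.30997197,  97.25830997]), array([ 299,   69,   55,   58, 2497], dtype=int32)) [0.64031223 0.06390602 0.01      ] 0.07078179546560608 0.001498169016670873
(array([323.76972833, 205.29754204]), array([296, 188,  62,  46, 773], dtype=int32)) [ 0.62363284 -0.01654628  0.01      ] -0.011359815491979031 -0.000380839068482589
(array([281.97324415, 273.95150502]), array([271, 250,  22,  53, 598], dtype=int32)) [ 0.57797335 -0.07005068  0.01      ] -0.07222899529584849 -0.03562927409943115
(array([368.88422819, 273.85738255]), array([359, 250,  22,  53, 596], dtype=int32)) [ 0.6500196  -0.08307947  0.01      ] -0.07203516873334684 0.037585296116409
```

View pics/w9.png

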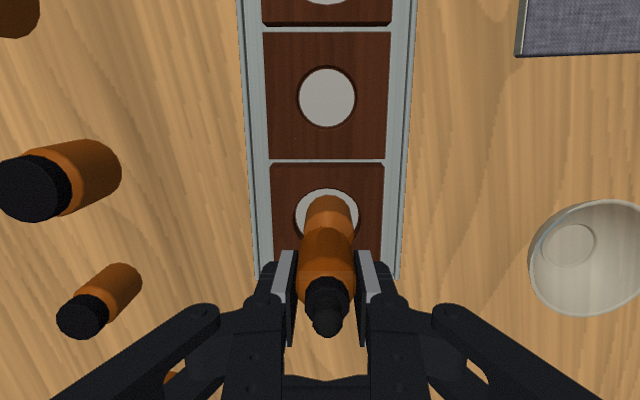

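move_arm(commands=[{"claw":-0.7,"travel":[1.5,0,0],"turn":0},{"claw":-0.7,"travel":[3,0,0],"turn":0},{"claw":-0.7,"travel":[2,0,0],"turn":0},{"claw":-0.7,"travel":[0.65,0,1],"turn":0},{"claw":-0.7,"travel":[0,0,2.5],"turn":0}])

```text
time: 12.78
ee_pos: [0.64, 0.0676, 0.2769]
tcp_rot: [179.7, -0.1, 79.8]
wrist_force: [1.3, -1.1, -0.1]
opening: 0.0236
```

move_arm(commands=[{"claw":-0.7,"travel":[0,0,2.5],"turn":0},{"claw":-0.7,"travel":[0,0,1.5],"turn":0},{"claw":-0.7,"travel":[0,0,0.8],"turn":0},{"claw":-0.7,"travel":[0,0,0],"turn":0},{"claw":-0.7,"travel":[0,0,0],"turn":0}])

```text
time: 13.2
ee_pos: [0.639, 0.0659, 0.2263]
tcp_rot: [-180.0, 0.0, 79.7]
wrist_force: [-0.1, -0.1, 1.2]
opening: 0.0242
```

```bash
python3 - <<'E'
from h import *
o=status.get_obs();print(o['time'],o['ee_pos'],o['tcp_rot'],o['opening'])
c=cam("wrist"); I=viewer.camera("wrist"); cv2.imwrite("pics/w10.png",cv2.resize(I[120:360,180:470],None,fx=2.5,fy=2.5))
E
```

```text
13.2 [0.63904707 0.0658597  0.22631163] [-1.79991904e+02  4.38843586e-03  7.96522078e+01] 0.024249985764016747
```

View pics/w10.png

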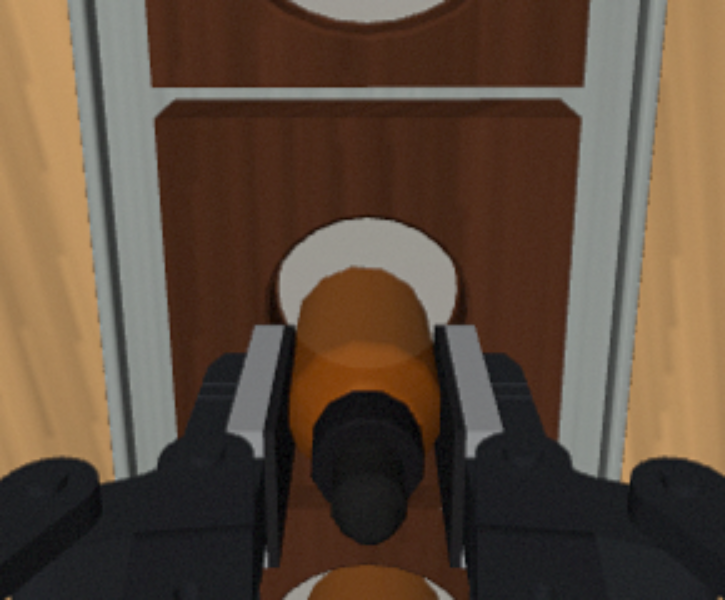

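move_arm(commands=[{"claw":-0.7,"travel":[0,0.05,1],"turn":0},{"claw":-0.7,"travel":[0,0,0.8],"turn":0},{"claw":-0.7,"travel":[0,0,0.3],"turn":0},{"claw":-0.7,"travel":[0,0,0.1],"turn":0},{"claw":-0.7,"travel":[0,0,0],"turn":0}])

```text
time: 13.67
ee_pos: [0.6394, 0.0662, 0.2036]
tcp_rot: [-180.0, 0.0, 79.7]
wrist_force: [-0.1, 0.1, 0.3]
opening: 0.0246
```

move_arm(commands=[{"claw":-0.7,"travel":[0,0,0.1],"turn":0},{"claw":-0.7,"travel":[0,0,0],"turn":0},{"claw":-0.7,"travel":[0,0,0.1],"turn":0},{"claw":-0.7,"travel":[0,0,0],"turn":0}])

```text
time: 14.0
ee_pos: [0.6396, 0.0662, 0.2021]
tcp_rot: [180.0, -0.0, 79.7]
wrist_force: [0.2, 0.0, 0.3]
opening: 0.0241
```

move_arm(commands=[{"claw":-0.7,"travel":[0,0,0.1],"turn":0},{"claw":-0.7,"travel":[0,0,0],"turn":0},{"claw":-0.7,"travel":[0,0,0.05],"turn":0},{"claw":-0.7,"travel":[0,0,0],"turn":0},{"claw":-0.7,"travel":[0,0,0],"turn":0}])

```text
time: 14.42
ee_pos: [0.6395, 0.0662, 0.2017]
tcp_rot: [180.0, -0.0, 79.7]
wrist_force: [-3.7, -0.4, 7.9]
opening: 0.0243
```

Contact at z = 0.2017, as predicted. I'll release it and raise the arm.

move_arm(commands=[{"claw":0,"travel":[0,0,-0.1],"turn":0},{"claw":0.4,"travel":[0,0,0],"turn":0},{"claw":0.7,"travel":[0,0,0],"turn":0},{"claw":0.8,"travel":[0,0,0],"turn":0},{"claw":0.8,"travel":[0,0,0],"turn":0}])

```text
time: 14.83
ee_pos: [0.6395, 0.0662, 0.2013]
tcp_rot: [-180.0, 0.0, 79.7]
wrist_force: [0.3, -0.4, -0.5]
opening: 0.0767
```

move_arm(commands=[{"claw":1,"travel":[0,0,-1],"turn":0},{"claw":1,"travel":[0,0,-3],"turn":0},{"claw":1,"travel":[0,0,-3.5],"turn":0},{"claw":1,"travel":[0,0,-3],"turn":0},{"claw":1,"travel":[0,0,-1.5],"turn":0}])

```text
time: 15.25
ee_pos: [0.6396, 0.0662, 0.3269]
tcp_rot: [179.7, -0.1, 79.7]
wrist_force: [-0.5, -1.4, 0.0]
opening: 0.0853
```

```bash
python3 - <<'E'
from h import *
o=status.get_obs();print(o['time'],o['ee_pos'],o['wrist_force'])
c=cam("wrist"); I=viewer.camera("wrist"); cv2.imwrite("pics/w11.png",I)
p,ex,ey=axes()
for t in ([.4327,.1665],):
  d=np.array(t)-p[:2]; print(d@ex[:2],d@ey[:2])
E
```

```text
15.25 [0.63962202 0.06619096 0.32694819] [-0.46183363 -1.41844934  0.03855814]
0.06159090033376071 -0.22174616594025115
```

View pics/w11.png

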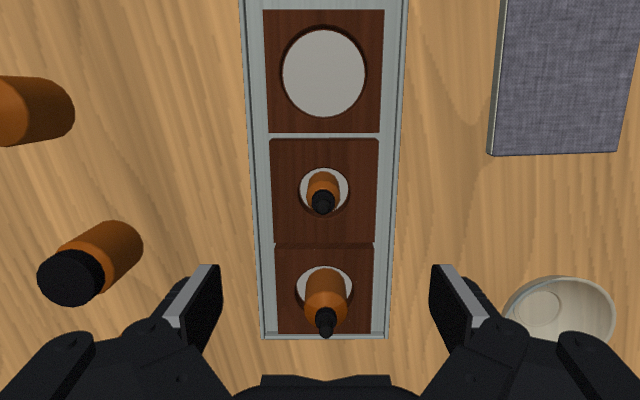

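move_arm(commands=[{"claw":1,"travel":[0.5,-2,0],"turn":0},{"claw":1,"travel":[1,-3.8,0],"turn":0},{"claw":1,"travel":[1.1,-3.8,0],"turn":0},{"claw":1,"travel":[1.1,-3.8,0],"turn":0},{"claw":1,"travel":[1.1,-3.8,0],"turn":0}])

```text
time: 15.72
ee_pos: [0.4772, 0.1445, 0.3218]
tcp_rot: [180.0, -0.0, 79.7]
wrist_force: [0.2, 2.0, -1.0]
opening: 0.0852
```

move_arm(commands=[{"claw":1,"travel":[1,-3.5,0],"turn":0},{"claw":1,"travel":[0.4,-1.5,0],"turn":0},{"claw":1,"travel":[0,0,0],"turn":0},{"claw":1,"travel":[0,0,0],"turn":0},{"claw":1,"travel":[0,0,0],"turn":0}])

```text
time: 16.13
ee_pos: [0.4326, 0.1669, 0.322]
tcp_rot: [179.9, -0.0, 79.7]
wrist_force: [-0.1, 0.4, -0.3]
opening: 0.0854
```

```bash
python3 - <<'E'
from h import *
o=status.get_obs();print(o['time'],o['ee_pos'],o['tcp_rot'],o['q'])
c=cam("wrist"); I=viewer.camera("wrist"); cv2.imwrite("pics/w12.png",I)
print(sil(c,.4325,.166,.024,.048,.08))
u,v=[int(a) for a in proj(c,[.4325,.166,.03])]; print(u-60,v-45)
cv2.imwrite("pics/w12z.png",cv2.resize(I[v-45:v+45,u-60:u+60],None,fx=6,fy=6,interpolation=cv2.INTER_NEAREST))
E
```

```text
16.1333 [0.4325618  0.16685398 0.32202819] [ 1.79949363e+02 -2.02966976e-02  7.96949288e+01] [ 2.10955255e+01 -7.75195824e+00 -1.15487068e+01  8.61494555e+01
 -9.05865239e-03  1.21400601e+02]
[290.2 357.2 156.9 311.5 335.9 193.5]
263 150
```

View pics/w12.png

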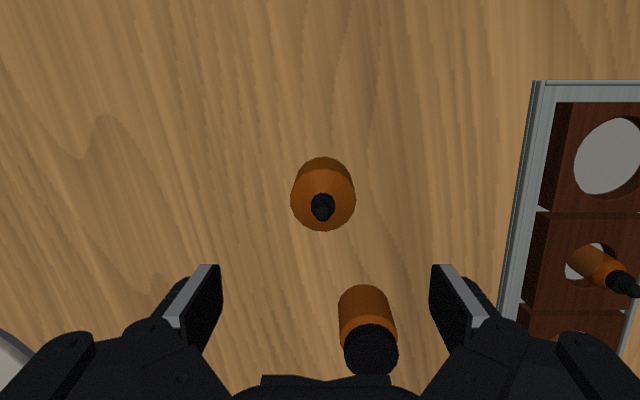

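View pics/w12z.png

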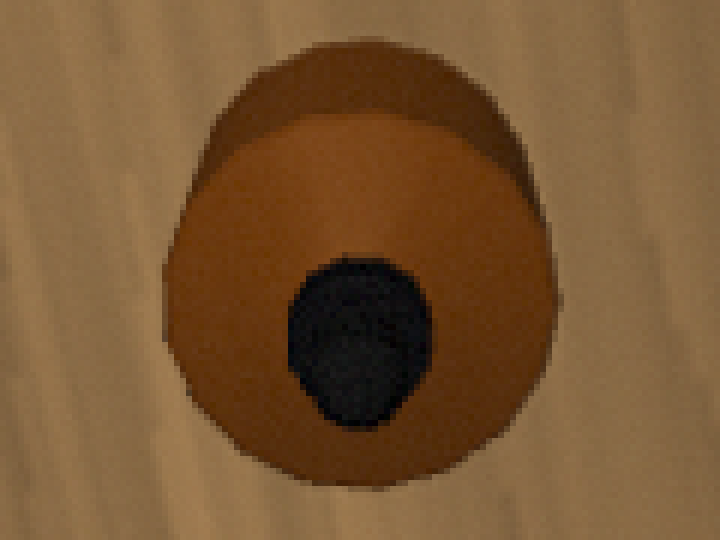

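The large dropper spans columns 290–356, rows 156–231, at (0.432, 0.166), which matches the prediction within 1 mm. I'll grip it.

move_arm(commands=[{"claw":1,"travel":[-0.05,-0.18,0],"turn":0},{"claw":1,"travel":[0,0,3.5],"turn":0},{"claw":1,"travel":[0,0,3.5],"turn":0},{"claw":1,"travel":[0,0,3],"turn":0},{"claw":1,"travel":[0,0,1.5],"turn":0}])

```text
time: 16.6
ee_pos: [0.4297, 0.1659, 0.2026]
tcp_rot: [-179.8, 0.1, 79.6]
wrist_force: [0.3, -0.0, -0.7]
opening: 0.0854
```

move_arm(commands=[{"claw":1,"travel":[0,0,0.8],"turn":0},{"claw":0.5,"travel":[0,0,0],"turn":0},{"claw":0.3,"travel":[0,0,0],"turn":0},{"claw":0.2,"travel":[0,0,0],"turn":0},{"claw":0.1,"travel":[0,0,0],"turn":0}], squeeze=30)

```text
time: 17.02
ee_pos: [0.431, 0.1669, 0.2002]
tcp_rot: [179.9, -0.1, 79.7]
wrist_force: [-1.1, -1.6, 2.3]
opening: 0.0473
```

move_arm(commands=[{"claw":0,"travel":[0,0,0],"turn":0},{"claw":-0.2,"travel":[0,0,0],"turn":0},{"claw":-0.2,"travel":[0,0,0],"turn":0},{"claw":-0.2,"travel":[0,0,0],"turn":0},{"claw":-0.2,"travel":[0,0,0],"turn":0}], squeeze=40)

```text
time: 17.43
ee_pos: [0.4309, 0.1669, 0.2004]
tcp_rot: [179.9, -0.1, 79.7]
wrist_force: [-1.2, -0.7, 6.3]
opening: 0.0466
```

move_arm(commands=[{"claw":-0.2,"travel":[0,0,-0.5],"turn":0},{"claw":-0.2,"travel":[0,0,-1],"turn":0},{"claw":-0.2,"travel":[0,0,-2.5],"turn":0},{"claw":-0.2,"travel":[0,0,-2.5],"turn":0},{"claw":-0.2,"travel":[0,0,0],"turn":0}], squeeze=50)

```text
time: 17.85
ee_pos: [0.4313, 0.1671, 0.2692]
tcp_rot: [179.7, -0.2, 79.7]
wrist_force: [1.2, -0.8, -0.4]
opening: 0.0463
```

move_arm(commands=[{"claw":-0.2,"travel":[0,0,-2.5],"turn":0},{"claw":-0.2,"travel":[0,0,-2],"turn":0},{"claw":-0.2,"travel":[0,0,-0.5],"turn":0},{"claw":-0.2,"travel":[0,0,0],"turn":0}])

```text
time: 18.18
ee_pos: [0.4307, 0.1669, 0.3152]
tcp_rot: [179.9, -0.1, 79.7]
wrist_force: [0.3, -0.1, -2.2]
opening: 0.0461
```

```bash
python3 - <<'E'
from h import *
o=status.get_obs();print(o['time'],o['ee_pos'],o['tcp_rot'],o['opening'],o['wrist_force'])
I=viewer.camera("wrist"); cv2.imwrite("pics/w13.png",I)
p,ex,ey=axes()
d=np.array([.655,.1535])-p[:2]; print(d@ex[:2],d@ey[:2])
E
```

```text
18.1833 [0.4307121  0.16691201 0.31520995] [ 1.79851045e+02 -9.21929295e-02  7.96910649e+01] 0.046148672252762736 [ 0.27081679 -0.11678719 -2.19161391]
0.027106156060649495 0.22325605923359867
```

View pics/w13.png

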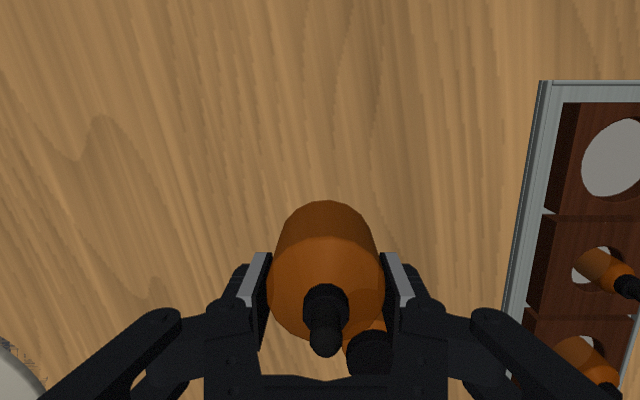

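move_arm(commands=[{"claw":-0.2,"travel":[-0.3,1.5,0],"turn":0},{"claw":-0.2,"travel":[-0.7,3.5,0],"turn":0},{"claw":-0.2,"travel":[-0.7,3.8,0],"turn":0},{"claw":-0.2,"travel":[-0.7,3.8,0],"turn":0},{"claw":-0.2,"travel":[-0.7,3.8,0],"turn":0}])

```text
time: 18.65
ee_pos: [0.5874, 0.106, 0.3116]
tcp_rot: [-179.9, 0.0, 79.7]
wrist_force: [0.2, 1.3, -1.1]
opening: 0.0461
```

move_arm(commands=[{"claw":-0.2,"travel":[-0.7,3.5,0],"turn":0},{"claw":-0.2,"travel":[-0.4,1.8,0],"turn":0},{"claw":-0.2,"travel":[-0.1,0.6,0],"turn":0},{"claw":-0.2,"travel":[0,0,0],"turn":0},{"claw":-0.2,"travel":[0,0,0],"turn":0}])

```text
time: 19.07
ee_pos: [0.6415, 0.0847, 0.3121]
tcp_rot: [-179.9, 0.0, 79.7]
wrist_force: [-0.9, 0.4, -2.2]
opening: 0.0461
```

```bash
python3 - <<'E'
from h import *
o=status.get_obs();print(o['time'],o['ee_pos'],o['tcp_rot'],o['opening'])
c=cam("wrist"); I=viewer.camera("wrist"); cv2.imwrite("pics/w14.png",I)
p,ex,ey=axes(); h=cv2.cvtColor(I,cv2.COLOR_BGR2HSV)
for b in blobs((h[...,1]<60)&(h[...,2]>100),1500,8000): 
    P=onplane(c,*b[0],.010); d=P[:2]-p[:2]; print(b, P, d@ex[:2],d@ey[:2])
f=p-[0,0,.2004]
print("foot edge",proj(c,f+ex*.024),"collar",proj(c,f+[0,0,.055]+ex*.0085),"LR",proj(c,f+[0,0,.048]-ey*.024)[0],proj(c,f+[0,0,.048]+ey*.024)[0])
E
```

```text
19.0667 [0.64153766 0.08468148 0.31213746] [-1.79855752e+02  3.32546689e-02  7.96797082e+01] 0.046129729795704705
(array([328.4262914 ,  98.07688347]), array([ 287,   54,   84,   89, 5827], dtype=int32)) [0.65647686 0.15304381 0.01      ] 0.06971575357837294 0.0028502885027069107
(array([584.05070364, 342.40376656]), array([ 526,  304,  105,   86, 4832], dtype=int32)) [ 0.8473614  -0.09837492  0.01      ] -0.14357370696562546 0.2355644721604239
foot edge (np.float64(323.47014365257377), np.float64(198.62777967364548)) collar (np.float64(322.26968202642473), np.float64(284.22164692106946)) LR 260.4977621446243 384.64759121065134
```

View pics/w14.png

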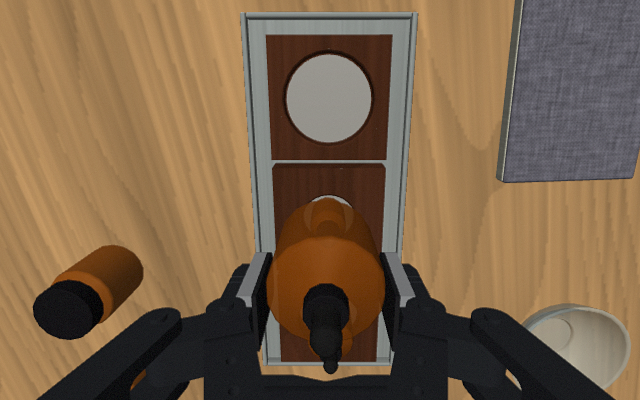

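move_arm(commands=[{"claw":-0.2,"travel":[1.5,0.03,0],"turn":0},{"claw":-0.2,"travel":[3,0.05,0],"turn":0},{"claw":-0.2,"travel":[2,0.05,0],"turn":0},{"claw":-0.2,"travel":[0.5,0,1],"turn":0},{"claw":-0.2,"travel":[0,0,2.5],"turn":0}])

```text
time: 19.53
ee_pos: [0.6557, 0.1561, 0.2819]
tcp_rot: [179.7, -0.2, 79.9]
wrist_force: [0.9, -0.5, -1.8]
opening: 0.0463
```

move_arm(commands=[{"claw":-0.2,"travel":[0,0,2.5],"turn":0},{"claw":-0.2,"travel":[0,0,1.5],"turn":0},{"claw":-0.2,"travel":[0,0,0.8],"turn":0},{"claw":-0.2,"travel":[0,0,0],"turn":0},{"claw":-0.2,"travel":[0,0,0],"turn":0}])

```text
time: 19.95
ee_pos: [0.6555, 0.1535, 0.2312]
tcp_rot: [180.0, -0.0, 79.7]
wrist_force: [-0.2, -0.1, -1.4]
opening: 0.0461
```

```bash
python3 - <<'E'
from h import *
o=status.get_obs();print(o['time'],o['ee_pos'],o['tcp_rot'],o['opening'])
c=cam("wrist"); I=viewer.camera("wrist"); cv2.imwrite("pics/w15.png",cv2.resize(I[100:360,180:470],None,fx=2.3,fy=2.3))
E
```

```text
19.95 [0.65551825 0.15346252 0.23119512] [ 1.79984523e+02 -6.27691891e-03  7.97105323e+01] 0.04612660481215665
```

View pics/w15.png

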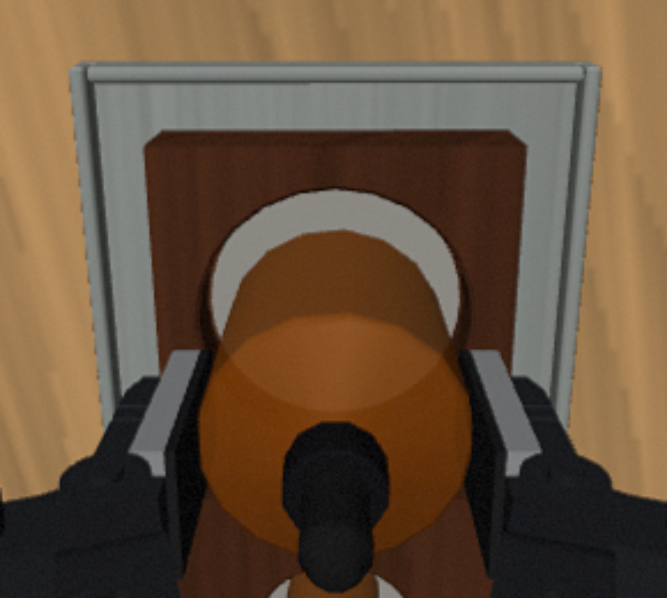

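move_arm(commands=[{"claw":-0.2,"travel":[0,0,0.9],"turn":0},{"claw":-0.2,"travel":[0,0,0.6],"turn":0},{"claw":-0.2,"travel":[0,0,0.2],"turn":0},{"claw":-0.2,"travel":[0,0,0.1],"turn":0},{"claw":-0.2,"travel":[0,0,0],"turn":0}])

```text
time: 20.42
ee_pos: [0.6558, 0.1531, 0.2122]
tcp_rot: [-180.0, 0.0, 79.7]
wrist_force: [0.3, 0.5, -1.4]
opening: 0.0459
```

move_arm(commands=[{"claw":-0.2,"travel":[0,0,0.1],"turn":0},{"claw":-0.2,"travel":[0,0,0],"turn":0},{"claw":-0.2,"travel":[0,0,0.05],"turn":0},{"claw":-0.2,"travel":[0,0,0],"turn":0}])

```text
time: 20.75
ee_pos: [0.6559, 0.1531, 0.2112]
tcp_rot: [180.0, -0.0, 79.7]
wrist_force: [-0.3, 0.1, -1.6]
opening: 0.0464
```

move_arm(commands=[{"claw":-0.2,"travel":[0,0,0.1],"turn":0},{"claw":-0.2,"travel":[0,0,0],"turn":0},{"claw":-0.2,"travel":[0,0,0],"turn":0}])

```text
time: 21.0
ee_pos: [0.6559, 0.1532, 0.2106]
tcp_rot: [180.0, -0.0, 79.7]
wrist_force: [-1.3, -0.2, 2.3]
opening: 0.0461
```

Contact at 0.2106, against 0.2104 expected. I'll release it and raise the arm.

move_arm(commands=[{"claw":-0.2,"travel":[0,0,0.05],"turn":0},{"claw":0.4,"travel":[0,0,0],"turn":0},{"claw":0.7,"travel":[0,0,0],"turn":0},{"claw":1,"travel":[0,0,0],"turn":0},{"claw":1,"travel":[0,0,0],"turn":0}])

```text
time: 21.42
ee_pos: [0.6559, 0.1532, 0.2094]
tcp_rot: [-180.0, 0.0, 79.7]
wrist_force: [0.2, -0.0, 0.1]
opening: 0.0854
```

move_arm(commands=[{"claw":1,"travel":[0,0,0],"turn":0},{"claw":1,"travel":[0,0,-1],"turn":0},{"claw":1,"travel":[0,0,-3],"turn":0},{"claw":1,"travel":[0,0,-3.5],"turn":0},{"claw":1,"travel":[0,0,-3.5],"turn":0}])

```text
time: 21.83
ee_pos: [0.6555, 0.1531, 0.3211]
tcp_rot: [-179.9, 0.0, 79.7]
wrist_force: [0.6, 0.2, 0.3]
opening: 0.0853
```

move_arm(commands=[{"claw":1,"travel":[-2,0,-2],"turn":0},{"claw":1,"travel":[-3.5,0,0],"turn":0},{"claw":1,"travel":[-2,0,0],"turn":0},{"claw":1,"travel":[-0.5,0,0],"turn":0},{"claw":1,"travel":[0,0,0],"turn":0}])

```text
time: 22.25
ee_pos: [0.6414, 0.0732, 0.3405]
tcp_rot: [180.0, -0.0, 79.6]
wrist_force: [0.7, 0.2, 0.8]
opening: 0.0853
```

```bash
python3 - <<'E'
from h import *
o=status.get_obs();print(o['time'],o['ee_pos'],o['wrist_force'])
I=viewer.camera("wrist"); cv2.imwrite("pics/w16.png",I)
I=viewer.camera("scene"); cv2.imwrite("pics/s16.png",I)
I=viewer.camera("top"); cv2.imwrite("pics/t16.png",I)
E
```

```text
22.25 [0.64136425 0.07317056 0.34052646] [0.66201279 0.23550627 0.77038927]
```

View pics/w16.png

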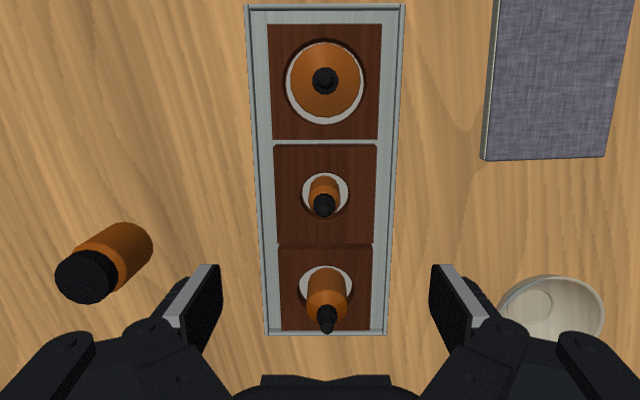

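View pics/s16.png

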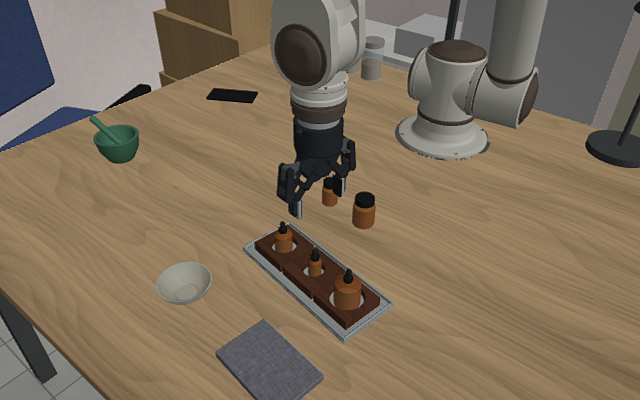

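All three are standing. For a firm check I'll look at the small and medium wells from more directly above.

move_arm(commands=[{"claw":1,"travel":[-2,0,0],"turn":0},{"claw":1,"travel":[-3.5,0,0],"turn":0},{"claw":1,"travel":[-2.5,0,0],"turn":0},{"claw":1,"travel":[-1,0,0],"turn":0},{"claw":1,"travel":[0,0,0],"turn":0}])

```text
time: 22.82
ee_pos: [0.6254, -0.015, 0.3395]
tcp_rot: [-180.0, 0.0, 79.6]
wrist_force: [-0.9, 0.1, 0.1]
opening: 0.0855
```

```bash
python3 - <<'E'
from h import *
I=viewer.camera("wrist"); cv2.imwrite("pics/w17.png",I); print(status.get_obs()['ee_pos'])
E
```

```text
[ 0.62560569 -0.01384402  0.33948669]
```

move_arm(commands=[{"claw":1,"travel":[-2,0,0],"turn":0},{"claw":1,"travel":[-3.5,0,0],"turn":0},{"claw":1,"travel":[-2.5,0,0],"turn":0},{"claw":1,"travel":[-1,0,0],"turn":0},{"claw":1,"travel":[0,0,0],"turn":0}])

```text
time: 23.28
ee_pos: [0.6095, -0.103, 0.3395]
tcp_rot: [-180.0, -0.0, 79.6]
wrist_force: [-0.9, 0.8, -0.3]
opening: 0.0851
```

```bash
python3 - <<'E'
from h import *
c=cam("wrist");I=viewer.camera("wrist"); cv2.imwrite("pics/w18.png",I); print(status.get_obs()['ee_pos'])
a=cv2.imread("pics/w17.png")[30:160,260:390]; b=I[30:160,260:390]; d=cv2.imread("pics/w16.png")[20:150,260:390]
cv2.imwrite("pics/cmp.png",cv2.resize(np.hstack([d,a,b]),None,fx=2,fy=2,interpolation=cv2.INTER_CUBIC))
# refills: before/after, top view
T=viewer.camera("top"); cv2.imwrite("pics/t18.png",T)
h=cv2.cvtColor(T,cv2.COLOR_BGR2HSV)
for b in blobs(h[...,2]<45,8,300): 
    if 220<b[0][1]<250 or 140<b[0][1]<180: print(b[0],b[1])
S=viewer.camera("scene"); h=cv2.cvtColor(S,cv2.COLOR_BGR2HSV); cv2.imwrite("pics/s18.png",S)
for b in blobs(h[...,2]<45,8,300): 
    if 280<b[0][0]<380 and 160<b[0][1]<210: print("sc",b[0],b[1])
E
```

```text
[ 0.6096887  -0.10196239  0.33947994]
[253.27777778 145.88888889] [251 144   5   5  18]
[288.   153.12] [286 150   5   7  25]
[324.5        159.22222222] [323 157   4   5  18]
[296.1299435  230.02824859] [289 223  15  15 177]
sc [288.67647059 168.72058824] [285 165   9   9  68]
sc [329.78947368 182.85714286] [324 177  13  12 133]
sc [364.33204633 199.62548263] [355 192  20  16 259]
```

View pics/cmp.png

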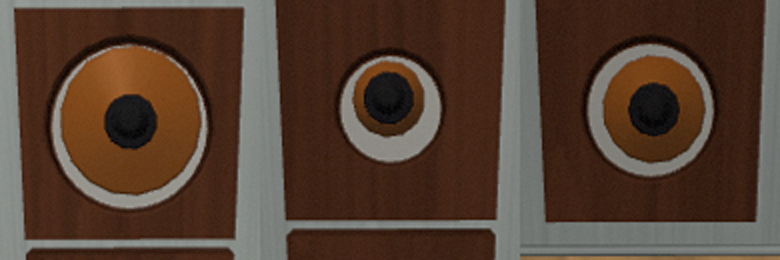

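View pics/s18.png

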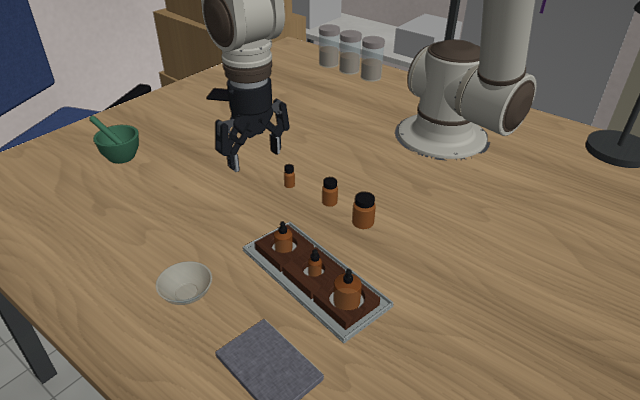

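The refill caps are at the same scene pixels as at the start: (288.7,168.7), (329.8,182.9) and (364.3,199.6). In the views from above, each dropper shows felt around it and stays clear of its wall, except that the small one's far edge reaches the rim in the picture. Allowing for viewing angle, that is about 3 mm off-centre. The arm is clear, so I'll hand in.

```bash
python3 - <<'E'
from h import *
o=status.get_obs(); print(o['time'],o['wrist_force'],np.abs(o['qd']).max())
print(bot.job_done())
E
```

```text
23.4333 [-0.84294404  0.07852131 -0.17563303] 0.3600764507734032
the job is handed in; nothing more can be done
None
```

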